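# Shim and wedge a die insert tight

### The arm

A 6-joint arm with a two-finger parallel gripper is mounted at the origin on the work surface; the furniture and walls round the work are solid. World frame = base frame: x ahead of the robot, y to its left, z up, the work surface at z = 0. Lengths are in m, angles in rad, forces in N, time in s.
With the tool pointing down it reaches from about 0.35 to 0.975 m from the base axis. Payload 4.9 kg.
Tool frame: the origin (TCP) lies midway between the tips of the shut fingers; the grasp point (between the pads) lies 19 mm behind it (robot.grasp_offset is the distance from the TCP to the grasp point, in m); z points along the fingers, x is the direction in which the jaws open and shut, and the axes are right-handed (so a half turn about z gives the same grasp; the last joint's range is limited). The gripper opens to 85 mm and grips with 20 to 120 N. Pads are 22 mm wide; open, the fingers measure 114 mm over their backs; the gripper's body (76 mm by 85 mm) begins 54 mm behind the grasp point. The pads swing forward as they close: fully open they stand 13 mm farther back than shut.
Start: joints at [-1.431, 0.053, 1.613, -0, 1.476, -0.119], TCP at [0.16, -0.604, 0.231] pointing down, gripper open.
Joint ranges: [-3.01, 3.01], [-1.01, 2.22], [0.06, 2.58], [-1.02, 4.17], [0.09, 2.62], [-3.14, 3.14]. Speed limits (rad/s): [2.57, 2.57, 3.14, 3.14, 3.14, 3.14].

### API

Orientations are given as a unit quaternion [x, y, z, w].
In Python, from station import robot gives the robot as it stands.
- The arm moves only by the shell command python3 -m pendant 'ROWS' [OPENING] [FORCE]. ROWS is JSON, a list of rows, each an object with "slide": the shift along the tool's x, y, z in mm, a list of three; "spin": the turn about the tool's z in rad. A call has exactly 10 rows; each row is the pose to reach, as a shift and turn from the pose commanded when the call began, along the tool's axes at that moment; what a row does not reach only later rows make up. A row lasts 1/12 s, in which the tool goes at most 41.7 mm and 7.16 degrees, less where a joint would pass 70% of its speed; a pose out of reach is approached as far as the arm can. A call with a gripper value outside its range is refused whole. OPENING is the gripper's target within -1 to 1 (fully open at 1, half-way at 0, shut at -1), set as the call begins (- or left out, the last holds). The fingers move at their own pace and stop on an object; FORCE is the grip in N (left out, the last holds). Time passes only in rows, so rows that repeat a pose let the fingers close, or fill a call up. It gives the time, the measured TCP pose, the force and the opening at its end, in the units of the state.
- robot.state(): the state, without advancing time (a new reading comes with each control period).
- robot.grab_frame(name): name is "scene" or "top"; returns a dict with "color" (480x640x3 uint8, blue, green, red), "camera_matrix" (3x3 intrinsics, pixels), "world_to_cam" (4x4, takes a point from world to camera coordinates). Camera axes: x right, y up, looking along -z (the intrinsics and any distortion apply to the point x, -y, -z); pixel columns grow to the right and rows downward; lengths in m; the calibration is good to about 2 mm. A picture is of the moment at which its call begins. There is no depth.
- robot.hand_in(): hands the job in, once; it reports no verdict.
The state is a dict: "clock": time; "qpos": joint angles; "joint_vel": joint speeds; "tau": joint torques, N m; "position": TCP position; "eef_rot": TCP orientation; "contact_force": force on the tool from outside, world axes, zero at the start; "moment": the same for the moment, N m; "width": finger opening in m.
Only numpy, scipy, OpenCV 4.12 (cv2) and the standard library are available. Lean on these libraries where they do the work, as an engineer would, in place of code of your own. Each camera call takes 0.05 s, during which the arm holds its last target.

### The job

The clip-forming insert sits loose in the pocket of the steel die shoe. First push it fully home against the end wall away from the backing block; then stand brass shims from the wooden holder upright on the pocket floor against the backing block, one or both as the gap needs (a shim not needed stays in the holder), and press the red-shanked taper wedge down between shims and insert, sloping side to the insert, until it goes tight before it reaches the pocket floor. Finish while still gripping the wedge in place, pack tight; leave the tape roll and cutters where they lie.

Things in the scene. Friction and masses are not known exactly. Their poses are not given: they have to be found in the camera images.
- die_shoe: Fixed steel block, 150 (x) x 114 (y) x 55 mm high, with a 12 mm high, 16 mm deep clamping foot on each x end. An open pocket in its top, 120 (x) x 76 (y) mm, runs 45 mm down to a floor 10 mm above the bench. Origin: centre of the underside; x along the pocket towards the seat wall (the insert's home end), z up.
- backing_block: Dark steel block 40 x 72 x 44 mm bolted in the -x part of the pocket at a setting that differs each time; fixed, does not yield. Its flat vertical face towards +x is the one the shims lie against; its top is 1 mm below the shoe's top. Origin as point backing_face.
- backing_face (a point): Centre of the lower edge of the backing block's vertical +x face, on the pocket floor (y = middle of the pocket); axes as the die shoe's.
- die_insert: Bare-metal insert in the +x part of the pocket, 72 mm wide, guided to slide only along x; top 3 mm above the shoe's top. Its face towards the backing block slopes: the gap between them is narrowest at the pocket floor and widens 0.25 mm per mm of height (11 mm wider at the shoe's top). Origin: on the shoe's origin when home, moves with it.
- stud_top (a point): Centre of the top of the insert's dark upright pull stud, 16 mm diameter, 26 mm proud of the insert's top (stud top 84 mm above the bench), free all round; push or grip it to slide the insert. At home (hard stop on the end wall) it is 46 mm from the shoe's origin along x; it starts 5 to 8 mm short of that. The insert slides with about 5 N of friction and stays where it is left.
- insert_foot (a point): Middle of the lower edge of the insert's sloping face, on the pocket floor. Gap at the floor = its x distance from backing_face; 8.5 to 16 mm with the insert home. Left for the wedge: gap minus 5 mm per shim. Above 8 mm the wedge drops to the floor and stays loose; each mm below 8 leaves its tip 4 mm higher when tight; with less than 0 the shim does not fit.
- shim_left: Loose brass shim, 110 g nominal: plate 5 (x) x 66 (y) x 45 (z) mm with a pull tab 16 mm wide (y) rising 24 mm more, tab centre at y = +25 mm. Origin: centre of the lower edge. Take it by the tab's side edges (closing along y). Stands in slot hole0, parallel to the holder's axes. In the pocket (5 mm play each side in y) its tab stands 24 mm proud of the shoe.
- shim_right: As shim_left, but the tab centre is at y = -25 mm, so that the two tabs stand side by side, not one behind the other, in the pack. Stands in holder slot hole1. A shim left off the block or tilted can tip over towards the insert and close the mouth: press it flat against the block, or the shim there, before letting go.
- taper_wedge: Loose steel taper wedge, red shank, 200 g nominal, 102 mm high. Origin: centre of its tip (lower end), z up. Tip 8 mm thick in x; -x face (x = -4 mm) vertical, +x face sloping outwards 0.25 mm per mm of height, as the insert's; blade 26 mm wide (y), 52 mm high. It stands upright in the holder's third slot, parallel to the holder's axes, sloping face to the holder's +x.
- wedge_top (a point): Centre of the top of the wedge's red shank, 102 mm straight above the tip's centre. The shank is 12 mm in x by 24 mm in y and 50 mm high; take it across y by its top 28 mm, to stay above the shim tabs; the blade passes between the tabs.
- kit_holder: Fixed wooden block 112 (x) x 96 (y) x 40 mm high with three slots, 28 mm deep (floor 12 mm above the bench). Origin: centre of the underside.
- kit_holder_hole0 (a point): Mouth centre of the first shim slot (6.5 x 67.5 mm), 40 mm above the bench.
- kit_holder_hole1 (a point): Mouth centre of the second shim slot (6.5 x 67.5 mm), 24 mm from the first along the holder's x.
- tape_roll: Brown roll of tape, 72 x 77 x 18 mm, lying loose behind the work; leave alone. Origin: centre of the underside.
- side_cutters: Orange-handled cutters, 69 x 128 x 13 mm, lying loose at the robot's right; leave alone. Origin: centre of the underside.
Mind the look-alikes: they are no part of the job. Leave any purple or turquoise look-alike of the taper_wedge alone.

How it is judged:
On the way, in this order (a step that is already met when the one before it is completed fails the run):
1. the insert is seated home against its end wall (within 1 mm) (x of insert_foot in the frame of die_shoe above 0.009 m), for 0.2 s.
2. a shim stands on the pocket floor in the gap (((z of shim_left in the frame of backing_face between -0.004 and 0.004 m and x of shim_left in the frame of backing_face between 0.0005 and 0.02 m and y of shim_left in the frame of backing_face between -0.01 and 0.01 m) or (z of shim_right in the frame of backing_face between -0.004 and 0.004 m and x of shim_right in the frame of backing_face between 0.0005 and 0.02 m and y of shim_right in the frame of backing_face between -0.01 and 0.01 m))), for 0.2 s.
At the end, for the whole second after the job is handed in: Insert within 1.5 mm of home; one or both shims upright on the pocket floor, a spare one in the holder; wedge upright near the pocket's middle, sloping side to the insert, tip 1.2 to 34 mm above the floor, pressing over 4 N on insert and shim, gripped with over 8 N and at rest (x of insert_foot in the frame of die_shoe above 0.0085 m and ((z of shim_left in the frame of backing_face between -0.004 and 0.004 m and x of shim_left in the frame of backing_face between 0.0005 and 0.0095 m and y of shim_left in the frame of backing_face between -0.008 and 0.008 m and angle between shim_left's own z axis and vertical below 0.07 rad) or (z of shim_right in the frame of backing_face between -0.004 and 0.004 m and x of shim_right in the frame of backing_face between 0.0005 and 0.0095 m and y of shim_right in the frame of backing_face between -0.008 and 0.008 m and angle between shim_right's own z axis and vertical below 0.07 rad)) and ((z of shim_left in the frame of backing_face between -0.004 and 0.004 m and x of shim_left in the frame of backing_face between 0.0005 and 0.0095 m and y of shim_left in the frame of backing_face between -0.008 and 0.008 m and angle between shim_left's own z axis and vertical below 0.07 rad) or (horizontal distance between shim_left and kit_holder_hole0 below 0.012 m and z of shim_left in the frame of kit_holder below 0.02 m) or (horizontal distance between shim_left and kit_holder_hole1 below 0.012 m and z of shim_left in the frame of kit_holder below 0.02 m)) and ((z of shim_right in the frame of backing_face between -0.004 and 0.004 m and x of shim_right in the frame of backing_face between 0.0005 and 0.0095 m and y of shim_right in the frame of backing_face between -0.008 and 0.008 m and angle between shim_right's own z axis and vertical below 0.07 rad) or (horizontal distance between shim_right and kit_holder_hole0 below 0.012 m and z of shim_right in the frame of kit_holder below 0.02 m) or (horizontal distance between shim_right and kit_holder_hole1 below 0.012 m and z of shim_right in the frame of kit_holder below 0.02 m)) and z of taper_wedge in the frame of backing_face between 0.0012 and 0.034 m and y of taper_wedge in the frame of backing_face between -0.01 and 0.01 m and angle between taper_wedge's own z axis and vertical below 0.1 rad and x of stud_top in the frame of taper_wedge above 0 m and contact force between taper_wedge and die_insert above 4 N and (contact force between taper_wedge and shim_left above 4 N or contact force between taper_wedge and shim_right above 4 N) and contact force between the fingers and taper_wedge above 8 N and linear speed of taper_wedge below 0.01 m/s); the arm keeps its last pose, push and grip.
It fails at once if the tape roll is moved more than 2 cm (distance of tape_roll from where it was at the start of the episode above 0.02 m).
It fails at once if the pair of cutters is moved more than 2 cm (distance of side_cutters from where it was at the start of the episode above 0.02 m).
It also fails if it takes over 72 s, if anything falls off the work surface, if the arm or the gripper's body presses on something with over 40 N, if the wrist force passes 120 N, or if a joint passes its speed limit or range.

## Working session

There is one attempt and no reset: what is moved stays moved. The work goes in short steps, Python scripts to look and compute and a shell command to move; the robot and the scene stay as the last step left them, time stands still between calls to the robot, and variables do not carry over. Pictures are saved under pics/ and viewed, and the job is handed in when it is done.

```bash
ls; mkdir -p pics; cat > h.py <<'E'
import numpy as np,cv2,json
from station import robot
def grab(n,save=None):
    f=robot.grab_frame(n)
    if save: cv2.imwrite('pics/'+save,f['color'])
    np.savez('%s.npz'%n,c=f['color'],K=f['camera_matrix'],T=f['world_to_cam']); return f
def load(n):
    d=np.load('%s.npz'%n); return dict(color=d['c'],camera_matrix=d['K'],world_to_cam=d['T'])
def ray(f,u,v):
    K=np.array(f['camera_matrix']);T=np.array(f['world_to_cam'])
    d=np.linalg.inv(K)@[u,v,1]; d=np.array([d[0],-d[1],-d[2]])
    R=T[:3,:3];t=T[:3,3]; return -R.T@t, R.T@d
def onz(f,u,v,z):
    o,d=ray(f,u,v); return o+d*(z-o[2])/d[2]
def proj(f,p):
    K=np.array(f['camera_matrix']);T=np.array(f['world_to_cam'])
    c=T[:3,:3]@np.array(p)+T[:3,3]; q=K@np.array([c[0],-c[1],-c[2]]); return q[:2]/q[2]
def crop(f,x0,y0,x1,y1,s,name):
    cv2.imwrite('pics/'+name,cv2.resize(f['color'][y0:y1,x0:x1],None,fx=s,fy=s,interpolation=cv2.INTER_CUBIC))
E
python3 - <<'E'
from h import *
print(robot.state())
for n in('scene','top'):
    f=grab(n,n+'0.png'); print(f.keys(),f['camera_matrix'],f['world_to_cam'],ray(f,320,240))
E
```

```text
pics
{'clock': 0.0, 'qpos': array([-1.43100003e+00,  5.32978144e-02,  1.61430595e+00, -1.44027706e-05,
        1.47599415e+00, -1.19032438e-01]), 'joint_vel': array([ 7.23994669e-05, -1.28121508e-03, -2.22750695e-03,  8.90460184e-05,
       -9.80269256e-04, -1.42881950e-04]), 'tau': array([-5.10326718e-04, -3.93686235e+01, -3.70174706e+01, -1.32787613e-04,
        7.07163315e-03, -8.78180089e-06]), 'position': array([ 0.15985677, -0.60356274,  0.23009249]), 'eef_rot': array([ 7.92448279e-01, -6.09938292e-01, -7.21302282e-04, -6.96444662e-04]), 'contact_force': array([ 0.61375515, -0.31441273, -0.53773296]), 'moment': array([ 0.03745684, -0.05555157, -0.01523817]), 'width': 0.08560988943672222}
dict_keys(['color', 'camera_matrix', 'world_to_cam']) [[511.60462859   0.         310.78786898]
 [  0.         511.60462859 242.16271765]
 [  0.           0.           1.        ]] [[-0.74857007 -0.6629706   0.0106219   0.41535431]
 [ 0.45288338 -0.49952554  0.7384923  -0.43787195]
 [-0.48429277  0.55762372  0.67417824 -0.69177137]
 [ 0.          0.          0.          1.        ]] (array([0.17420686, 0.4423876 , 0.78533042]), array([ 0.47272824, -0.57167305, -0.67086513]))
dict_keys(['color', 'camera_matrix', 'world_to_cam']) [[455.29496494   0.         317.3181301 ]
 [  0.         455.29496494 245.42062782]
 [  0.           0.           1.        ]] [[-0.01916147 -0.99978013 -0.00851701 -0.12984472]
 [ 0.98247224 -0.02040821  0.18528844 -0.66678926]
 [-0.18542152 -0.00481733  0.98264727 -1.07697678]
 [ 0.          0.          0.          1.        ]] (array([ 0.45291925, -0.1486123 ,  1.18073074]), array([ 0.19700572, -0.00131475, -0.98049144]))
```

View pics/scene0.png

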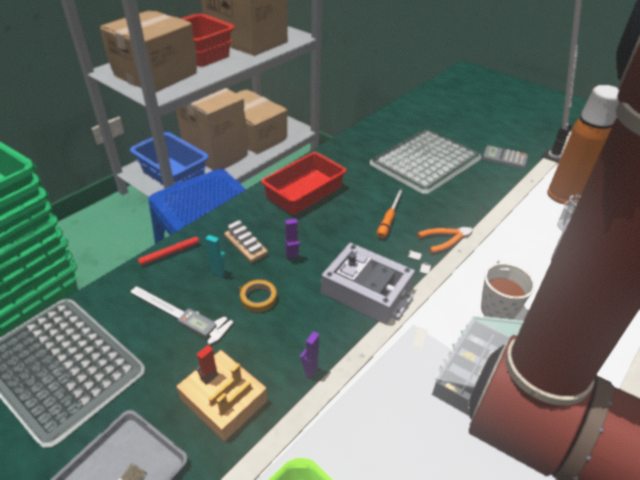

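View pics/top0.png

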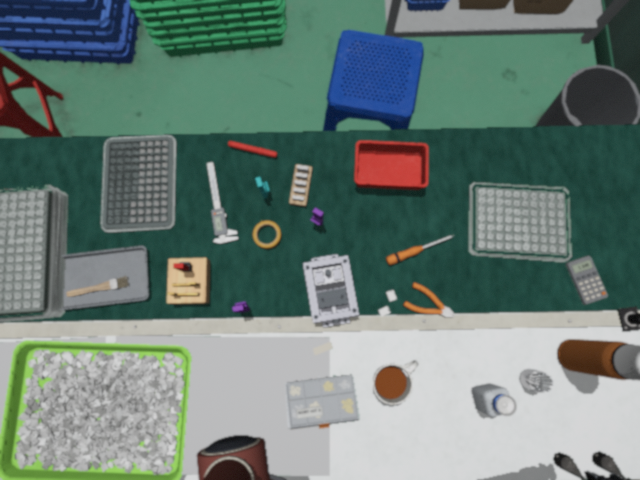

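The red-shanked wedge stands in the wooden holder, at scene (207,362) and top (183,267). The look-alikes are purple at scene (292,240) and (311,357), and turquoise at scene (215,255). The red one in the holder fits the description. The die is at top (331,290), and the crops below should confirm all this.

```bash
python3 - <<'E'
from h import *
f=load('top'); crop(f,290,245,370,335,8,'t_die.png'); crop(f,155,245,220,315,8,'t_hold.png')
f=load('scene'); crop(f,310,230,425,325,6,'s_die.png'); crop(f,165,335,280,445,5,'s_hold.png')
E
```

```text
(no output)
```

View pics/t_die.png

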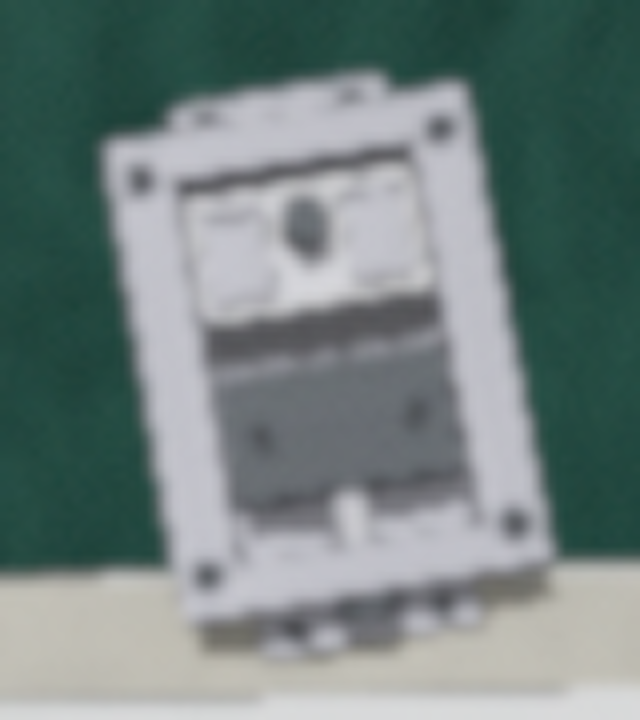

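View pics/t_hold.png

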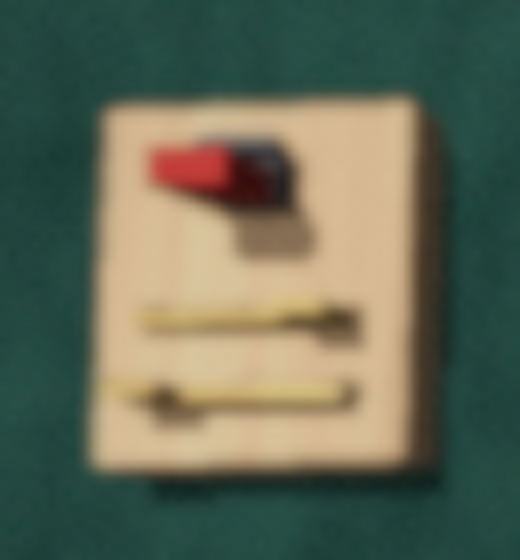

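View pics/s_die.png

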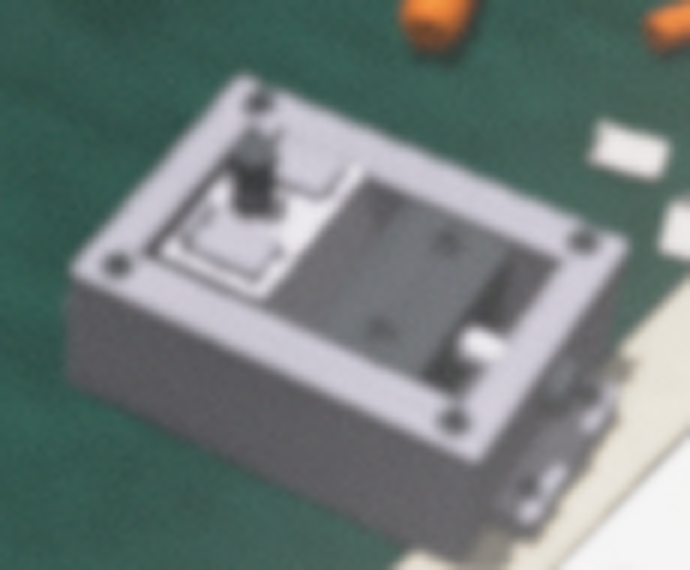

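View pics/s_hold.png

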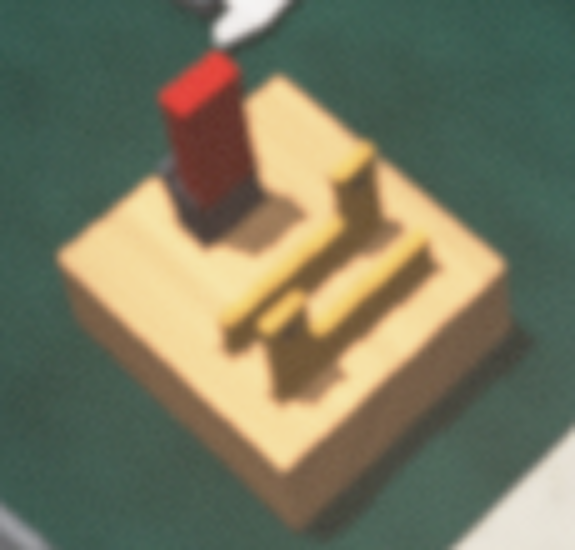

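Crops confirm the red-shanked wedge with dark blade in the holder's third (+x) slot. The two shim tabs are on opposite sides, with the left one (tab +y) in the -x slot, and the stud is at the die's +x end. Next I'll get positions.

```bash
cat > meas.py <<'E'
from h import *
T=load('top');S=load('scene')
def px(c,s,o): return [(c[0]+.5)/s-.5+o[0],(c[1]+.5)/s-.5+o[1]]
def fit(P,M):
    P=np.array(P)[:,:2];M=np.array(M); p=P.mean(0);m=M.mean(0)
    H=(M-m).T@(P-p); a=np.arctan2(H[0,1]-H[1,0],H[0,0]+H[1,1]); R=np.array([[np.cos(a),-np.sin(a)],[np.sin(a),np.cos(a)]])
    t=p-R@m; res=P-(M@R.T+t); return t,a,res
def rect(a,b): return [[a/2,b/2],[a/2,-b/2],[-a/2,-b/2],[-a/2,b/2]]
if __name__=='__main__':
    dT=[px(c,8,(290,245)) for c in [(105,145),(465,85),(550,555),(190,620)]]
    dS=[px(c,6,(310,230)) for c in [(72,268),(243,75),(628,243),(478,462)]]
    hT=[px(c,8,(155,245)) for c in [(100,100),(418,98),(408,470),(90,470)]]
    hS=[px(c,5,(165,335)) for c in [(57,257),(278,75),(507,265),(285,472)]]
    for nm,f,q,z,m in [('dieT',T,dT,.055,rect(.150,.114)),('dieS',S,dS,.055,rect(.150,.114)),('hT',T,hT,.04,rect(.112,.096)),('hS',S,hS,.04,rect(.112,.096))]:
        P=[onz(f,*u,z) for u in q]; t,a,r=fit(P,m); print(nm,t.round(4),'yaw',np.degrees(a).round(2),'res mm',(r*1e3).round(1).tolist())
    # wedge top z=0.012+0.102 ; stud top z .084
    for nm,f,q,z in [('studT',T,px((305,205),8,(290,245)),.084),('studS',S,px((252,152),6,(310,230)),.084),
      ('wedgeT',T,px((188,168),8,(155,245)),.114),('wedgeS',S,px((200,85),5,(165,335)),.114)]:
        print(nm,onz(f,*q,z).round(4))
E
python3 meas.py
```

```text
dieT [ 0.5573 -0.1735] yaw 8.76 res mm [[-0.6, 0.1], [-1.2, -0.2], [1.0, 1.2], [0.9, -1.1]]
dieS [ 0.555  -0.1722] yaw 8.37 res mm [[-0.5, -0.6], [-0.3, -0.2], [1.0, 0.6], [-0.3, 0.1]]
hT [0.5866 0.1888] yaw -0.17 res mm [[3.2, 3.3], [2.1, -2.1], [-3.5, -2.3], [-1.8, 1.1]]
hS [0.5851 0.1897] yaw 0.27 res mm [[0.3, 0.1], [0.7, -0.3], [-0.5, -0.2], [-0.5, 0.4]]
studT [ 0.5982 -0.1672  0.084 ]
studS [ 0.5932 -0.1639  0.084 ]
wedgeT [0.6125 0.1876 0.114 ]
wedgeS [0.6109 0.1904 0.114 ]
```

```bash
python3 - <<'E'
from meas import *
c=np.array([.5562,-.1729]);a=np.radians(8.57);R=np.array([[np.cos(a),-np.sin(a)],[np.sin(a),np.cos(a)]])
def d(p): return (R.T@(p[:2]-c)*1e3).round(1)
for nm,q,z in [('back',(215,380),.054),('back',(440,340),.054),('backrear',(235,515),.054),('backrear',(465,480),.054),('ins',(205,327),.058),('ins',(438,297),.058),('insback',(185,192),.058),('insback',(412,160),.058),('seatwall',(180,180),.055),('seatw',(410,150),.055),('endwall',(240,555),.055),('endw',(480,520),.055)]:
    print(nm,d(onz(T,*px(q,8,(290,245)),z)))
for nm,q,z in [('ins',(262,298),.058),('ins',(360,168),.058),('backrear',(430,378),.054),('backrear',(510,270),.054)]:
    print('S',nm,d(onz(S,*px(q,6,(310,230)),z)))
g=robot.state(); from scipy.spatial.transform import Rotation as Ro
M=Ro.from_quat(g['eef_rot']).as_matrix(); print(M.round(3))
E
```

```text
back [-2.7 35. ]
back [ -2.2 -35.6]
backrear [-44.5  35.9]
backrear [-45.9 -35.5]
ins [13.6 35.3]
ins [ 10.6 -37.1]
insback [56.  34.5]
insback [ 54.  -36.8]
seatwall [60.4 35.4]
seatw [ 57.6 -37. ]
endwall [-56.7  36.4]
endw [-58.6 -37.8]
S ins [13.3 36.9]
S ins [ 15.4 -34.7]
S backrear [-47.2  34.4]
S backrear [-47.4 -23.1]
[[ 0.256 -0.967 -0.   ]
 [-0.967 -0.256  0.002]
 [-0.002 -0.    -1.   ]]
```

```bash
cat > to.py <<'E'
from h import *
from scipy.spatial.transform import Rotation as Ro
DC=np.array([.5562,-.1729]);DA=np.radians(8.57)
HC=np.array([.5855,.1893]);HA=np.radians(0.1)
def W(c,a,x,y): return c+np.array([[np.cos(a),-np.sin(a)],[np.sin(a),np.cos(a)]])@[x,y]
def die(x,y): return W(DC,DA,x,y)
def hol(x,y): return W(HC,HA,x,y)
def to(p,z,yaw=None):
    """yaw = frame yaw; tool x along -y of frame"""
    s=robot.state(); M=Ro.from_quat(s['eef_rot']).as_matrix()
    d=M.T@(np.r_[p,z]-s['position'])*1e3
    cur=np.arctan2(M[1,0],M[0,0]); spin=0
    if yaw is not None: spin=-( (yaw-np.pi/2)-cur+np.pi)%(2*np.pi)-np.pi if 0 else cur-(yaw-np.pi/2)
    print('slide',d.round(1).tolist(),'spin',round(spin,3))
def st():
    s=robot.state(); print('t',round(s['clock'],2),'p',(s['position']*1e3).round(1),'F',np.round(s['contact_force'],1),'w',round(s['width']*1e3,1))
    R=np.array([[np.cos(DA),-np.sin(DA)],[np.sin(DA),np.cos(DA)]]);print('die',((R.T@(s['position'][:2]-DC))*1e3).round(1))
E
python3 -c "
from to import *
st();to(die(.010,0),.2,DA);to(die(.010,0),.07,DA)"
```

```text
t 0.1 p [ 159.9 -603.6  230.2] F [ 0.8 -0.6  0.3] w 85.3
die [-456.1 -366.9]
slide [-313.8, -503.3, 30.9] spin 0.109
slide [-313.6, -503.3, 160.9] spin 0.109
```

```bash
python3 -m pendant '[{"slide":[-20,-32,3],"spin":0.02},{"slide":[-40,-64,5],"spin":0.04},{"slide":[-60,-96,8],"spin":0.06},{"slide":[-80,-128,10],"spin":0.08},{"slide":[-100,-160,12],"spin":0.1},{"slide":[-120,-192,14],"spin":0.109},{"slide":[-140,-224,16],"spin":0.109},{"slide":[-160,-256,18],"spin":0.109},{"slide":[-180,-288,20],"spin":0.109},{"slide":[-200,-320,22],"spin":0.109}]' -1 30; python3 -c "
from to import *
st();to(die(.010,0),.2,DA);to(die(.010,0),.07,DA)"
```

```text
clock: 0.93
position: [0.4189, -0.3271, 0.2088]
eef_rot: [0.758, -0.652, -0.0, -0.0]
contact_force: [0.1, -1.6, 0.3]
width: 0.0
t 0.93 p [ 418.9 -327.1  208.8] F [ 0.1 -1.6  0.3] w 0.0
die [-158.8 -132.1]
slide [-132.0, -168.8, 8.8] spin 0.0
slide [-132.0, -168.8, 138.8] spin 0.0
```

```bash
python3 -m pendant '[{"slide":[-24,-31,2],"spin":0},{"slide":[-48,-62,4],"spin":0},{"slide":[-72,-92,6],"spin":0},{"slide":[-96,-123,8],"spin":0},{"slide":[-120,-154,8],"spin":0},{"slide":[-132,-169,10],"spin":0},{"slide":[-132,-169,45],"spin":0},{"slide":[-132,-169,80],"spin":0},{"slide":[-132,-169,115],"spin":0},{"slide":[-132,-169,137],"spin":0}]'; python3 - <<'E'
from to import *
st();f=grab('scene');crop(f,280,170,440,330,4,'s1.png')
E
```

```text
clock: 1.77
position: [0.5632, -0.1718, 0.0677]
eef_rot: [0.758, -0.652, -0.003, 0.001]
contact_force: [-0.2, 1.1, -1.0]
width: 0.0002
t 1.77 p [ 563.2 -171.8   67.7] F [-0.2  1.1 -1. ] w 0.2
die [7.1 0.1]
```

View pics/s1.png

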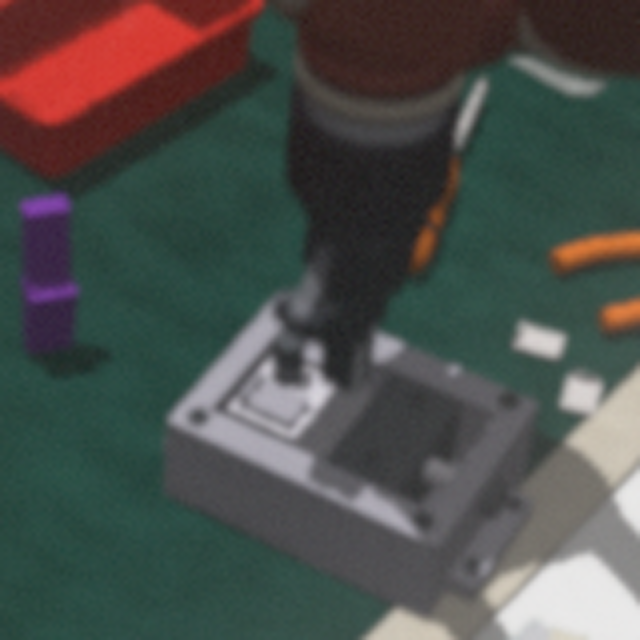

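Closed fingers sit at crop (345,360), clear of the stud at (295,340) on its -x side. Pushing along +x.

```bash
python3 -m pendant '[{"slide":[0,-3,0],"spin":0},{"slide":[0,-5,0],"spin":0},{"slide":[0,-7,0],"spin":0},{"slide":[0,-9,0],"spin":0},{"slide":[0,-11,0],"spin":0},{"slide":[0,-12,0],"spin":0},{"slide":[0,-13,0],"spin":0},{"slide":[0,-14,0],"spin":0},{"slide":[0,-14,0],"spin":0},{"slide":[0,-14,0],"spin":0}]'; python3 - <<'E'
from to import *
st()
E
```

```text
clock: 2.65
position: [0.5793, -0.1714, 0.0732]
eef_rot: [0.758, -0.652, 0.0, 0.0]
contact_force: [-3.7, -0.1, 3.2]
width: -0.0003
t 2.65 p [ 579.3 -171.4   73.2] F [-3.7 -0.1  3.2] w -0.3
die [23.1 -2. ]
```

```bash
python3 -m pendant '[{"slide":[0,-1,0],"spin":0},{"slide":[0,-2,0],"spin":0},{"slide":[0,-3,0],"spin":0},{"slide":[0,-4,0],"spin":0},{"slide":[0,-5,0],"spin":0},{"slide":[0,-6,0],"spin":0},{"slide":[0,-6.5,0],"spin":0},{"slide":[0,-7,0],"spin":0},{"slide":[0,-7,0],"spin":0},{"slide":[0,-7,0],"spin":0}]'; python3 - <<'E'
from to import *
st()
E
```

```text
clock: 3.48
position: [0.5835, -0.1706, 0.0728]
eef_rot: [0.758, -0.652, -0.003, 0.003]
contact_force: [-14.1, -0.8, 10.5]
width: -0.0001
t 3.48 p [ 583.5 -170.6   72.8] F [-14.1  -0.8  10.5] w -0.1
die [27.3 -1.8]
```

```bash
python3 -m pendant '[{"slide":[0,-1,0],"spin":0},{"slide":[0,-2,0],"spin":0},{"slide":[0,-3,0],"spin":0},{"slide":[0,-3,0],"spin":0},{"slide":[0,-3,0],"spin":0},{"slide":[0,-3,0],"spin":0},{"slide":[0,-3,0],"spin":0},{"slide":[0,-3,0],"spin":0},{"slide":[0,-3,0],"spin":0},{"slide":[0,-3,0],"spin":0}]'; python3 - <<'E'
from to import *
st()
E
```

```text
clock: 4.32
position: [0.5837, -0.1705, 0.0727]
eef_rot: [0.758, -0.652, -0.006, 0.005]
contact_force: [-24.7, -2.8, 16.5]
width: 0.0001
t 4.32 p [ 583.7 -170.5   72.7] F [-24.7  -2.8  16.5] w 0.1
die [27.6 -1.8]
```

Hard stop: force rose from 14 to 25 N with no travel. Backing off, opening the gripper and going up.

```bash
python3 -m pendant '[{"slide":[0,6,0],"spin":0},{"slide":[0,14,-10],"spin":0},{"slide":[0,16,-40],"spin":0},{"slide":[0,16,-75],"spin":0},{"slide":[-33,16,-110],"spin":0},{"slide":[-70,16,-130],"spin":-0.03},{"slide":[-108,16,-130],"spin":0.02},{"slide":[-146,16,-130],"spin":0.05},{"slide":[-184,16,-130],"spin":0.08},{"slide":[-220,16,-130],"spin":0.13}]' 1; python3 - <<'E'
from to import *
st();f=grab('top');crop(f,290,245,370,335,8,'t2.png')
f=grab('scene');crop(f,310,230,425,325,6,'s2.png'); crop(f,165,335,280,445,6,'s2h.png')
E
```

```text
clock: 5.15
position: [0.5409, 0.0478, 0.2033]
eef_rot: [0.713, -0.701, 0.001, -0.002]
contact_force: [0.8, 0.7, 0.0]
width: 0.0852
t 5.15 p [540.9  47.8 203.3] F [0.8 0.7 0. ] w 85.2
die [ 17.8 220.6]
```

View pics/t2.png

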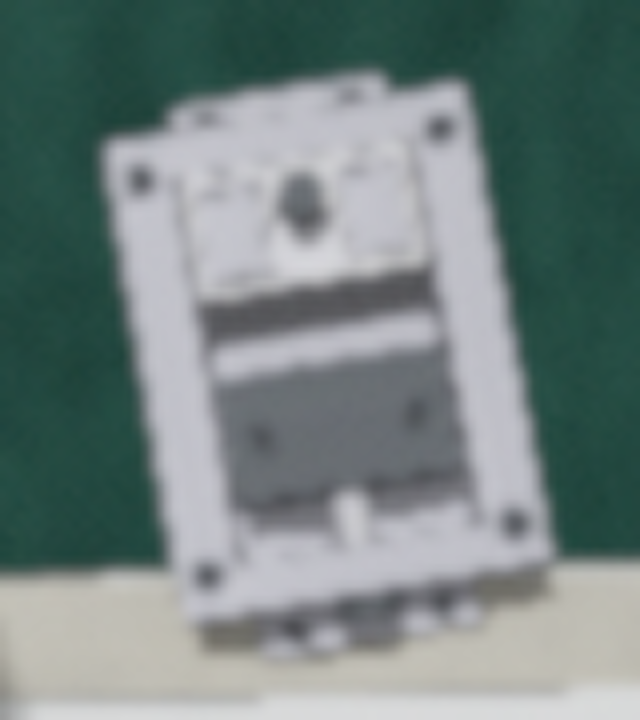

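View pics/s2.png

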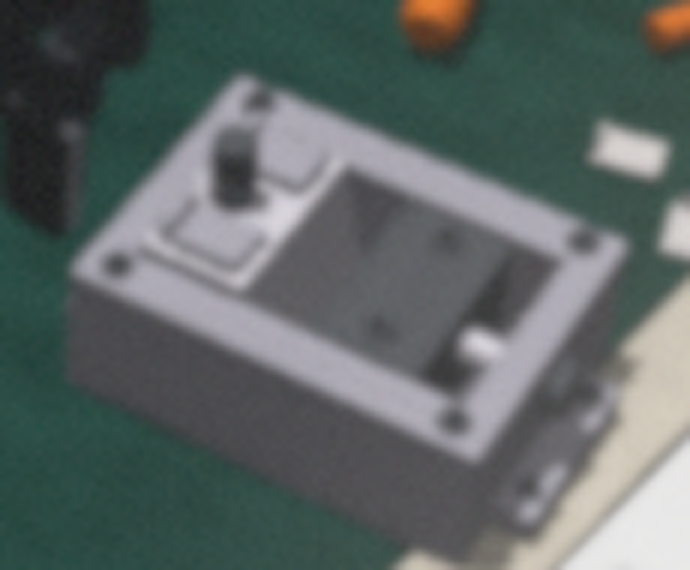

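View pics/s2h.png

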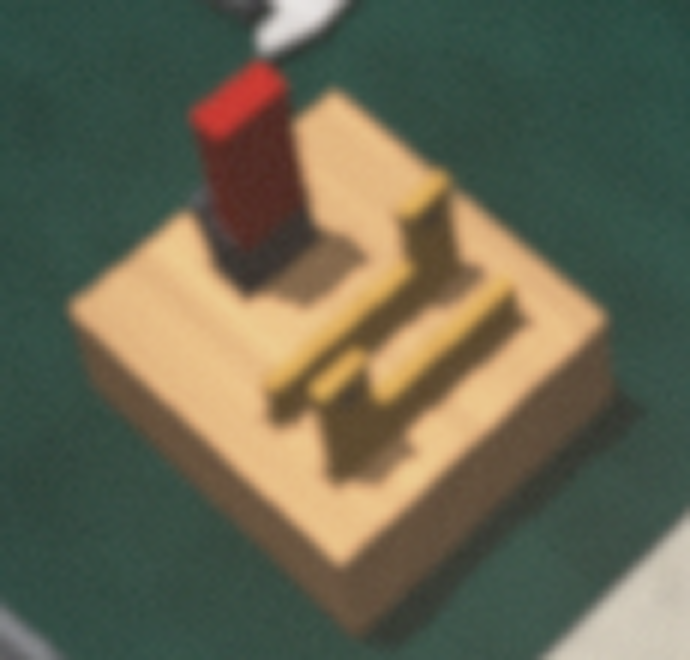

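```bash
python3 - <<'E'
from meas import *
import to
a=to.DA;R=np.array([[np.cos(a),-np.sin(a)],[np.sin(a),np.cos(a)]])
def d(p): return (R.T@(p[:2]-to.DC)*1e3).round(1)
for nm,q,z in [('back',(217,383),.054),('back',(440,345),.054),('foot',(212,348),.010),('foot',(438,313),.010),('insTop',(205,303),.058),('insTop',(435,270),.058),('stud',(303,200),.084)]:
    print(nm,d(onz(T,*px(q,8,(290,245)),z)))
for nm,q,z in [('ins',(242,287),.058),('ins',(345,162),.058),('stud',(236,140),.084)]:
    print('S',nm,d(onz(S,*px(q,6,(310,230)),z)))
# holder via scene crop scale 6
P=[onz(S,*px(c,6,(165,335)),.04) for c in [(68,308),(335,90),(608,320),(342,566)]]
t,an,r=fit(P,rect(.112,.096)); print(t,np.degrees(an),(r*1e3).round(1).tolist())
h=to.HC
for nm,q,z in [('tabL',(314,392),.081),('tabL',(365,355),.081),('tabR',(403,213),.081),('tabR',(447,178),.081),('wed',(192,115),.114),('wed',(262,63),.114),('wed',(285,85),.114),('wed',(218,138),.114),('plateR',(268,385),.057),('plateL',(512,292),.057)]:
    p=onz(S,*px(q,6,(165,335)),z); print(nm,((p[:2]-h)*1e3).round(1))
E
```

```text
back [-3.7 34.6]
back [ -3.8 -35.4]
foot [11.3 34.1]
foot [ 10.2 -39.5]
insTop [20.9 34.1]
insTop [ 19.  -37.7]
stud [44.  -0.3]
S ins [21.2 36.2]
S ins [ 21.1 -34.5]
S stud [45.2  1.3]
[0.58504645 0.18972883] 0.05356935743718931 [[0.4, 0.3], [0.7, -0.4], [-0.6, 0.1], [-0.5, 0.0]]
tabL [-35.7  33.4]
tabL [-37.4  17.7]
tabR [-12.9 -17.3]
tabR [-13.5 -32.6]
wed [31.6 12.1]
wed [ 30.8 -10.8]
wed [ 20.9 -10.3]
wed [21.  12.2]
plateR [-12.3  32.6]
plateL [-39.7 -29.4]
```

The insert is seated: the stud is 44–45 mm from the origin (±1 mm) and the foot is at 10–11 mm. The backing face is at about -4, so the gap is about 14 mm and both shims are needed. Picking shim_left first (tab at s2h (340,375)).

```bash
python3 -c "
from to import *
to(hol(-.039,.0255),.12,HA);to(hol(-.039,.0255),.062,HA)"
```

```text
slide [-164.2, -9.9, 83.3] spin 0.023
slide [-164.1, -9.8, 141.3] spin 0.023
```

```bash
python3 -m pendant '[{"slide":[-35,-3,10],"spin":0.02},{"slide":[-70,-6,20],"spin":0.023},{"slide":[-105,-9,30],"spin":0.023},{"slide":[-140,-10,40],"spin":0.023},{"slide":[-164,-10,55],"spin":0.023},{"slide":[-164,-10,80],"spin":0.023},{"slide":[-164,-10,100],"spin":0.023},{"slide":[-164,-10,100],"spin":0.023},{"slide":[-164,-10,100],"spin":0.023},{"slide":[-164,-10,100],"spin":0.023}]' 0 40;  python3 - <<'E'
from to import *
st();to(hol(-.039,.0255),.062,HA)
f=grab('scene');crop(f,145,285,305,445,4,'s3.png')
E
```

```text
clock: 6.08
position: [0.5486, 0.2094, 0.1038]
eef_rot: [-0.706, 0.708, -0.001, 0.001]
contact_force: [-0.2, 0.3, -0.1]
width: 0.0426
t 6.08 p [548.6 209.4 103.8] F [-0.2  0.3 -0.1] w 42.6
die [ 49.5 379.2]
slide [-5.2, 2.3, 41.8] spin -0.006
```

View pics/s3.png

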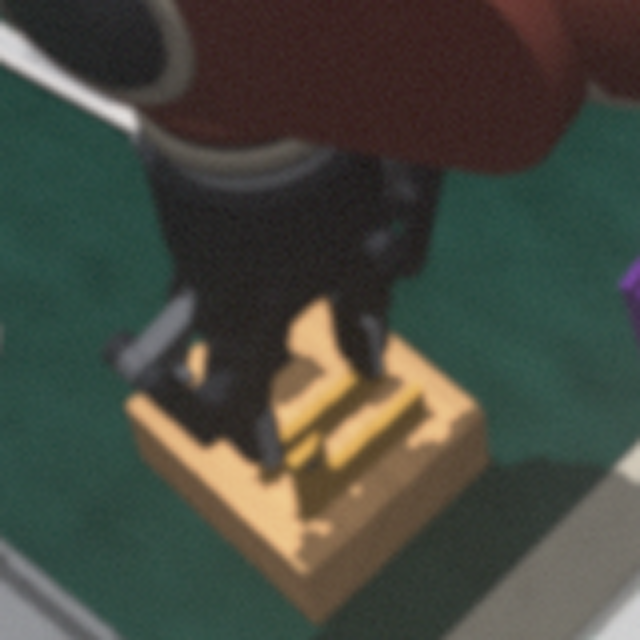

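Fingers are straddling the shim_left tab (crop (310,450)). Lowering to it.

```bash
python3 -m pendant '[{"slide":[-5,2.3,0],"spin":-0.006},{"slide":[-5,2.3,10],"spin":-0.006},{"slide":[-5,2.3,20],"spin":-0.006},{"slide":[-5,2.3,30],"spin":-0.006},{"slide":[-5,2.3,38],"spin":-0.006},{"slide":[-5,2.3,42],"spin":-0.006},{"slide":[-5,2.3,42],"spin":-0.006},{"slide":[-5,2.3,42],"spin":-0.006},{"slide":[-5,2.3,42],"spin":-0.006},{"slide":[-5,2.3,42],"spin":-0.006}]';  python3 - <<'E'
from to import *
st();to(hol(-.039,.0255),.062,HA)
E
```

```text
clock: 6.97
position: [0.5456, 0.2148, 0.061]
eef_rot: [0.708, -0.706, 0.0, -0.001]
contact_force: [0.9, 0.3, -0.4]
width: 0.0425
t 6.97 p [545.6 214.8  61. ] F [ 0.9  0.3 -0.4] w 42.5
die [ 47.3 385. ]
slide [0.1, -0.9, -1.0] spin 0.001
```

```bash
python3 -m pendant '[{"slide":[0,0,0],"spin":0},{"slide":[0,0,0],"spin":0},{"slide":[0,0,0],"spin":0},{"slide":[0,0,0],"spin":0},{"slide":[0,0,0],"spin":0},{"slide":[0,0,0],"spin":0},{"slide":[0,0,0],"spin":0},{"slide":[0,0,0],"spin":0},{"slide":[0,0,0],"spin":0},{"slide":[0,0,0],"spin":0}]' -1 50;  python3 - <<'E'
from to import *
st();to(hol(-.039,.0255),.062,HA)
f=grab('scene');crop(f,145,285,305,445,4,'s4.png')
E
```

```text
clock: 7.8
position: [0.5455, 0.2149, 0.0609]
eef_rot: [0.708, -0.706, 0.0, -0.001]
contact_force: [-0.4, 1.2, 3.8]
width: 0.0143
t 7.8 p [545.5 214.9  60.9] F [-0.4  1.2  3.8] w 14.3
die [ 47.2 385.1]
slide [0.2, -0.9, -1.1] spin 0.001
```

View pics/s4.png

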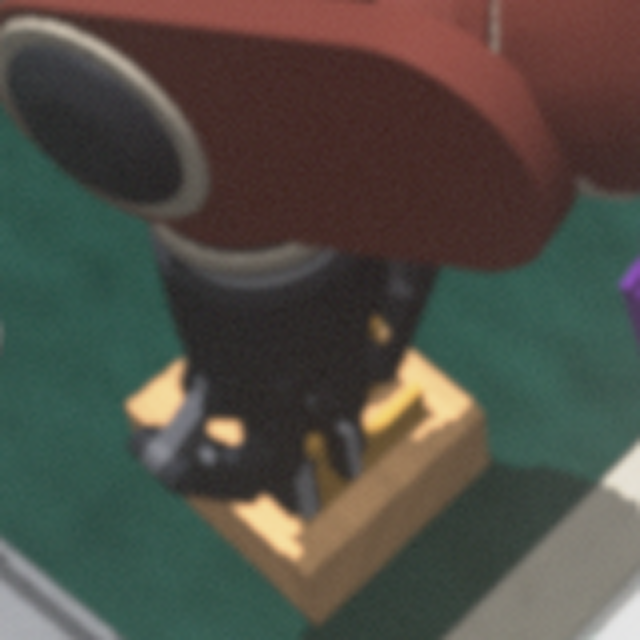

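```bash
python3 -m pendant '[{"slide":[0,0,-4],"spin":0},{"slide":[0,0,-12],"spin":0},{"slide":[0,0,-24],"spin":0},{"slide":[0,0,-40],"spin":0},{"slide":[0,0,-60],"spin":0},{"slide":[0,0,-80],"spin":0},{"slide":[10,0,-100],"spin":0},{"slide":[30,0,-110],"spin":0},{"slide":[60,0,-110],"spin":0},{"slide":[95,0,-110],"spin":0}]';  python3 - <<'E'
from to import *
st();to(die(.002,.025),.17,DA)
f=grab('scene','s5.png');crop(f,145,185,345,385,3,'s5.png')
E
```

```text
clock: 8.68
position: [0.5454, 0.1198, 0.1724]
eef_rot: [0.709, -0.705, 0.0, -0.001]
contact_force: [0.4, -0.0, -0.7]
width: 0.0141
t 8.68 p [545.4 119.8 172.4] F [ 0.4 -0.  -0.7] w 14.1
die [ 32.9 291.1]
slide [267.7, -7.6, 2.3] spin -0.144
```

View pics/s5.png

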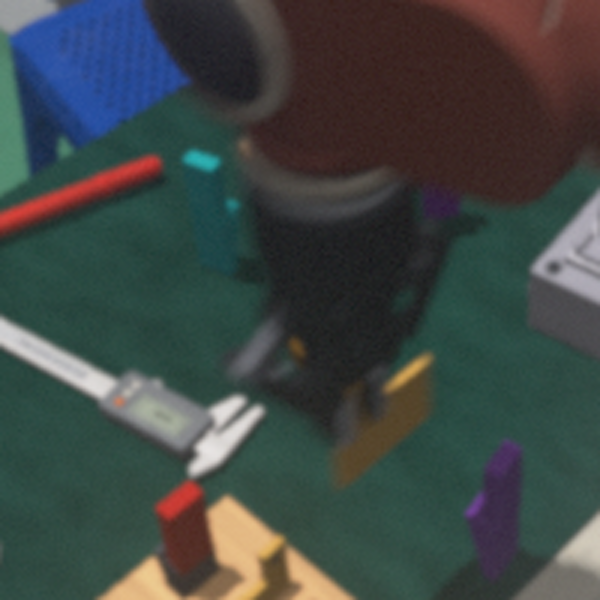

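Shim_left is held upright with its plate at crop (385,425). Going over the pocket.

```bash
python3 -m pendant '[{"slide":[34,-1,0],"spin":-0.03},{"slide":[68,-2,0],"spin":-0.06},{"slide":[102,-3,0],"spin":-0.1},{"slide":[136,-4,0],"spin":-0.14},{"slide":[170,-5,0],"spin":-0.144},{"slide":[204,-6,0],"spin":-0.144},{"slide":[238,-7,0],"spin":-0.144},{"slide":[268,-8,10],"spin":-0.144},{"slide":[268,-8,35],"spin":-0.144},{"slide":[268,-8,52],"spin":-0.144}]';  python3 - <<'E'
from to import *
st();to(die(.002,.025),.11,DA)
f=grab('scene');crop(f,300,170,430,310,4.5,'s6.png')
f=grab('top');crop(f,290,225,380,335,6,'t6.png')
E
```

```text
clock: 9.57
position: [0.5535, -0.1499, 0.118]
eef_rot: [0.756, -0.655, -0.0, 0.0]
contact_force: [0.3, 1.3, -2.6]
width: 0.0145
t 9.57 p [ 553.5 -149.9  118. ] F [ 0.3  1.3 -2.6] w 14.5
die [ 0.8 23.1]
slide [-1.9, -1.2, 8.0] spin -0.006
```

View pics/s6.png

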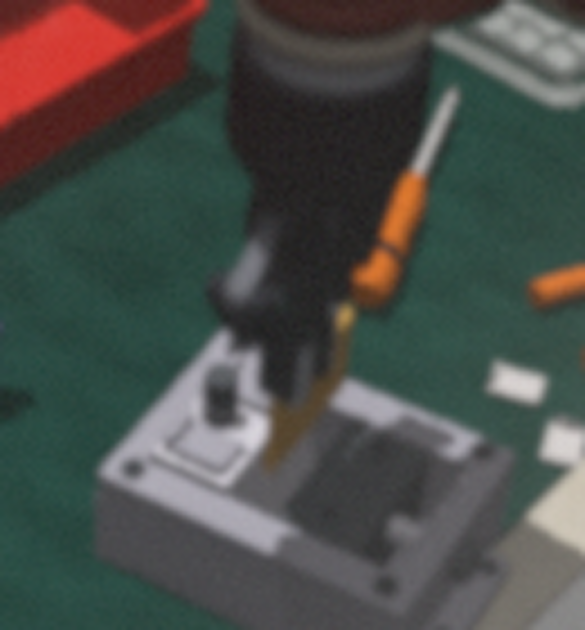

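View pics/t6.png

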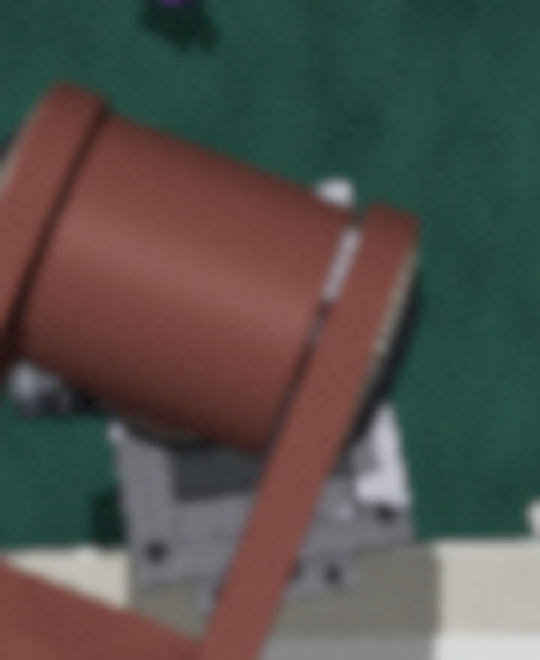

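```bash
python3 - <<'E'
from meas import *
import to
a=to.DA;R=np.array([[np.cos(a),-np.sin(a)],[np.sin(a),np.cos(a)]])
for q in [(270,470),(262,462),(276,474)]: print((R.T@(onz(S,*px(q,4.5,(300,170)),.069)[:2]-to.DC)*1e3).round(1))
E
```

```text
[ 5.2 27.4]
[10.5 25.1]
[ 1.9 28.1]
```

```bash
python3 -m pendant '[{"slide":[-2,-1.7,0],"spin":-0.006},{"slide":[-2,-1.7,4],"spin":-0.006},{"slide":[-2,-1.7,10],"spin":-0.006},{"slide":[-2,-1.7,16],"spin":-0.006},{"slide":[-2,-1.7,22],"spin":-0.006},{"slide":[-2,-1.7,28],"spin":-0.006},{"slide":[-2,-1.7,34],"spin":-0.006},{"slide":[-2,-1.7,40],"spin":-0.006},{"slide":[-2,-1.7,44],"spin":-0.006},{"slide":[-2,-1.7,44],"spin":-0.006}]';  python3 - <<'E'
from to import *
st();to(die(.0025,.025),.066,DA)
f=grab('scene');crop(f,300,170,430,310,4.5,'s7.png')
E
```

```text
clock: 10.5
position: [0.5546, -0.1457, 0.0728]
eef_rot: [0.759, -0.651, -0.001, 0.0]
contact_force: [-0.2, 0.3, -1.3]
width: 0.0146
t 10.5 p [ 554.6 -145.7   72.8] F [-0.2  0.3 -1.3] w 14.6
die [ 2.5 27.1]
slide [2.1, -0.1, 6.8] spin 0.003
```

View pics/s7.png

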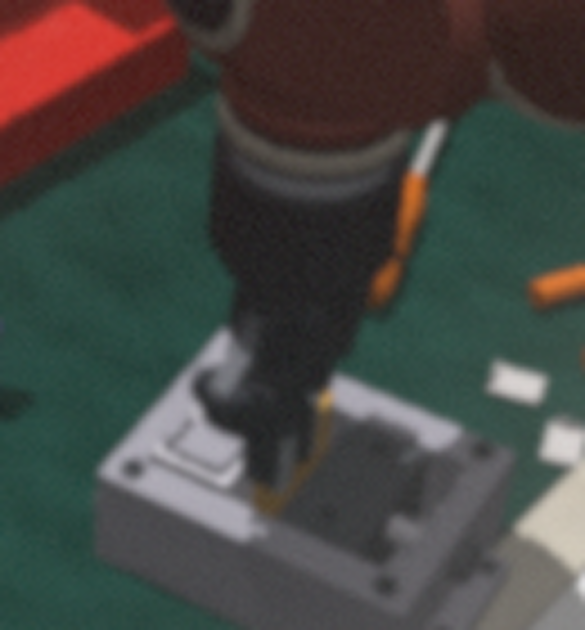

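```bash
python3 -m pendant '[{"slide":[1,0,3],"spin":0.003},{"slide":[2,0,6],"spin":0.003},{"slide":[2,0,9],"spin":0.003},{"slide":[2,1,9],"spin":0.003},{"slide":[2,2,9],"spin":0.003},{"slide":[2,3,9],"spin":0.003},{"slide":[2,4,9],"spin":0.003},{"slide":[2,5,9],"spin":0.003},{"slide":[2,5,9],"spin":0.003},{"slide":[2,5,9],"spin":0.003}]';  python3 - <<'E'
from to import *
st()
E
```

```text
clock: 11.38
position: [0.5508, -0.1488, 0.0654]
eef_rot: [0.758, -0.652, 0.0, -0.0]
contact_force: [0.3, 0.5, -2.5]
width: 0.0143
t 11.38 p [ 550.8 -148.8   65.4] F [ 0.3  0.5 -2.5] w 14.3
die [-1.7 24.6]
```

```bash
python3 -m pendant '[{"slide":[0,1,0],"spin":0},{"slide":[0,2,0],"spin":0},{"slide":[0,3,0],"spin":0},{"slide":[0,4,0],"spin":0},{"slide":[0,5,0],"spin":0},{"slide":[0,5,0],"spin":0},{"slide":[0,5,0],"spin":0},{"slide":[0,5,0],"spin":0},{"slide":[0,5,0],"spin":0},{"slide":[0,5,0],"spin":0}]';  python3 - <<'E'
from to import *
st()
E
```

```text
clock: 12.22
position: [0.547, -0.1494, 0.0657]
eef_rot: [0.758, -0.652, 0.001, -0.001]
contact_force: [5.5, 0.0, -4.0]
width: 0.0142
t 12.22 p [ 547.  -149.4   65.7] F [ 5.5  0.  -4. ] w 14.2
die [-5.6 24.6]
```

```bash
python3 -m pendant '[{"slide":[0,-1,0],"spin":0},{"slide":[0,-1,1],"spin":0},{"slide":[0,-1,2],"spin":0},{"slide":[0,-1,3],"spin":0},{"slide":[0,-1,4],"spin":0},{"slide":[0,-1,5],"spin":0},{"slide":[0,-1,6],"spin":0},{"slide":[0,-1,7],"spin":0},{"slide":[0,-1,7.5],"spin":0},{"slide":[0,-1,7.5],"spin":0}]';  python3 - <<'E'
from to import *
st()
E
```

```text
clock: 13.05
position: [0.5474, -0.1494, 0.0589]
eef_rot: [0.758, -0.652, 0.0, -0.0]
contact_force: [1.5, 1.5, 5.7]
width: 0.0145
t 13.05 p [ 547.4 -149.4   58.9] F [1.5 1.5 5.7] w 14.5
die [-5.2 24.5]
```

Floor reached at TCP 58.9 mm, as predicted, with about 6 N. Now pressing lightly against the block and down, then releasing.

```bash
python3 -m pendant '[{"slide":[0,1,0.5],"spin":0},{"slide":[0,2,1],"spin":0},{"slide":[0,3,1.5],"spin":0},{"slide":[0,3,1.5],"spin":0},{"slide":[0,3,1.5],"spin":0},{"slide":[0,3,1.5],"spin":0},{"slide":[0,3,1.5],"spin":0},{"slide":[0,3,1.5],"spin":0},{"slide":[0,3,1.5],"spin":0},{"slide":[0,3,1.5],"spin":0}]';  python3 - <<'E'
from to import *
st()
f=grab('scene');crop(f,300,170,430,310,4.5,'s8.png')
E
```

```text
clock: 13.88
position: [0.5472, -0.1495, 0.0589]
eef_rot: [0.758, -0.652, 0.003, -0.003]
contact_force: [8.2, 3.6, 5.6]
width: 0.0142
t 13.88 p [ 547.2 -149.5   58.9] F [8.2 3.6 5.6] w 14.2
die [-5.4 24.5]
```

View pics/s8.png

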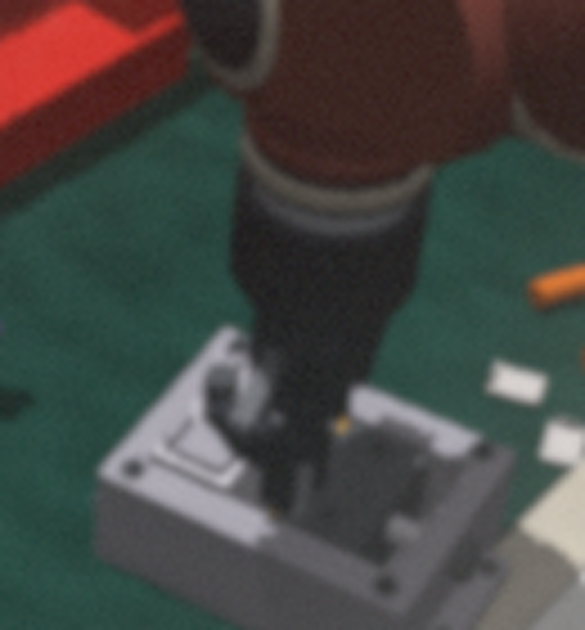

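```bash
python3 -m pendant '[{"slide":[0,0,0],"spin":0},{"slide":[0,0,0],"spin":0},{"slide":[0,0,0],"spin":0},{"slide":[0,0,0],"spin":0},{"slide":[0,0,-10],"spin":0},{"slide":[0,0,-30],"spin":0},{"slide":[0,0,-60],"spin":0},{"slide":[-20,0,-80],"spin":0.05},{"slide":[-60,0,-90],"spin":0.1},{"slide":[-100,0,-90],"spin":0.148}]' 0;  python3 - <<'E'
from to import *
st();to(hol(-.0155,-.025),.10,HA)
f=grab('scene');crop(f,300,200,430,330,5,'s9.png')
E
```

```text
clock: 14.77
position: [0.5309, -0.0514, 0.1509]
eef_rot: [-0.706, 0.708, -0.003, 0.002]
contact_force: [1.6, 0.0, -0.3]
width: 0.0426
t 14.77 p [530.9 -51.4 150.9] F [ 1.6  0.  -0.3] w 42.6
die [ -6.9 123.9]
slide [-215.9, -38.0, 50.8] spin -0.006
```

View pics/s9.png

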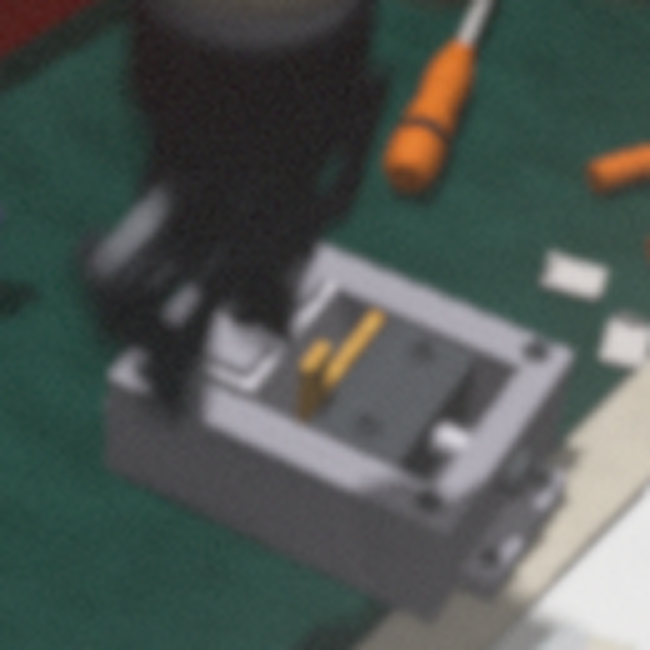

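Shim_left stands upright on the block, tab at (312,370). Now shim_right, whose tab is at holder (-15.5,-25).

```bash
python3 -m pendant '[{"slide":[-36,-6,0],"spin":-0.006},{"slide":[-72,-12,0],"spin":-0.006},{"slide":[-108,-18,0],"spin":-0.006},{"slide":[-144,-24,0],"spin":-0.006},{"slide":[-180,-32,10],"spin":-0.006},{"slide":[-216,-38,20],"spin":-0.006},{"slide":[-216,-38,35],"spin":-0.006},{"slide":[-216,-38,46],"spin":-0.006},{"slide":[-216,-38,46],"spin":-0.006},{"slide":[-216,-38,46],"spin":-0.006}]';  python3 - <<'E'
from to import *
st();to(hol(-.0155,-.025),.062,HA)
f=grab('scene');crop(f,145,285,305,445,4,'s10.png')
E
```

```text
clock: 15.65
position: [0.5657, 0.1641, 0.0994]
eef_rot: [0.71, -0.705, -0.001, 0.001]
contact_force: [-0.3, -0.5, 0.4]
width: 0.0428
t 15.65 p [565.7 164.1  99.4] F [-0.3 -0.5  0.4] w 42.8
die [ 59.6 331.8]
slide [-0.2, -4.4, 37.4] spin 0.005
```

View pics/s10.png

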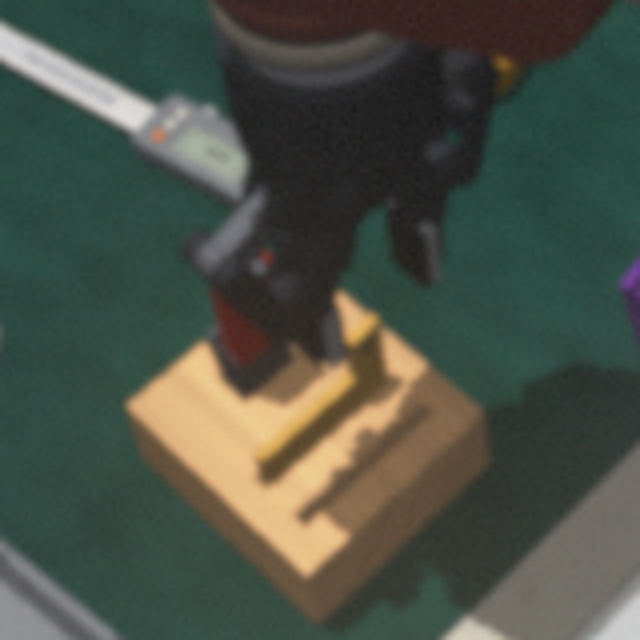

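```bash
python3 -m pendant '[{"slide":[0,-4.4,0],"spin":0.005},{"slide":[0,-4.4,8],"spin":0.005},{"slide":[0,-4.4,16],"spin":0.005},{"slide":[0,-4.4,24],"spin":0.005},{"slide":[0,-4.4,32],"spin":0.005},{"slide":[0,-4.4,38],"spin":0.005},{"slide":[0,-4.4,38],"spin":0.005},{"slide":[0,-4.4,38],"spin":0.005},{"slide":[0,-4.4,38],"spin":0.005},{"slide":[0,-4.4,38],"spin":0.005}]';  python3 - <<'E'
from to import *
st();to(hol(-.0155,-.025),.062,HA)
E
```

```text
clock: 16.53
position: [0.5714, 0.1653, 0.0629]
eef_rot: [0.708, -0.706, 0.0, -0.0]
contact_force: [0.2, -0.2, 0.1]
width: 0.0426
t 16.53 p [571.4 165.3  62.9] F [ 0.2 -0.2  0.1] w 42.6
die [ 65.5 332.2]
slide [1.0, 1.4, 0.9] spin 0.001
```

```bash
python3 -m pendant '[{"slide":[1,1.4,1],"spin":0},{"slide":[1,1.4,1.5],"spin":0},{"slide":[1,1.4,1.5],"spin":0},{"slide":[1,1.4,1.5],"spin":0},{"slide":[1,1.4,1.5],"spin":0},{"slide":[1,1.4,1.5],"spin":0},{"slide":[1,1.4,1.5],"spin":0},{"slide":[1,1.4,1.5],"spin":0},{"slide":[1,1.4,1.5],"spin":0},{"slide":[1,1.4,1.5],"spin":0}]' -1 50;  python3 - <<'E'
from to import *
st();f=grab('scene');crop(f,145,285,305,445,4,'s11.png')
E
```

```text
clock: 17.37
position: [0.5699, 0.1642, 0.0612]
eef_rot: [0.708, -0.706, 0.0, -0.0]
contact_force: [-0.8, 0.3, 3.5]
width: 0.0146
t 17.37 p [569.9 164.2  61.2] F [-0.8  0.3  3.5] w 14.6
die [ 63.8 331.3]
```

```bash
python3 -m pendant '[{"slide":[0,0,-4],"spin":0},{"slide":[0,0,-12],"spin":0},{"slide":[0,0,-24],"spin":0},{"slide":[0,0,-40],"spin":0},{"slide":[0,0,-60],"spin":0},{"slide":[0,0,-80],"spin":0},{"slide":[10,0,-100],"spin":0},{"slide":[30,0,-110],"spin":0},{"slide":[60,0,-110],"spin":0},{"slide":[60,0,-110],"spin":0}]';  python3 - <<'E'
from to import *
st();to(die(.0045,-.025),.17,DA)
f=grab('scene');crop(f,145,185,345,385,3,'s12.png')
E
```

```text
clock: 18.25
position: [0.5703, 0.1008, 0.1731]
eef_rot: [-0.707, 0.707, -0.002, -0.0]
contact_force: [0.2, -0.5, -2.3]
width: 0.014
t 18.25 p [570.3 100.8 173.1] F [ 0.2 -0.5 -2.3] w 14.0
die [ 54.8 268.5]
slide [297.7, 6.0, 3.7] spin -0.15
```

View pics/s12.png

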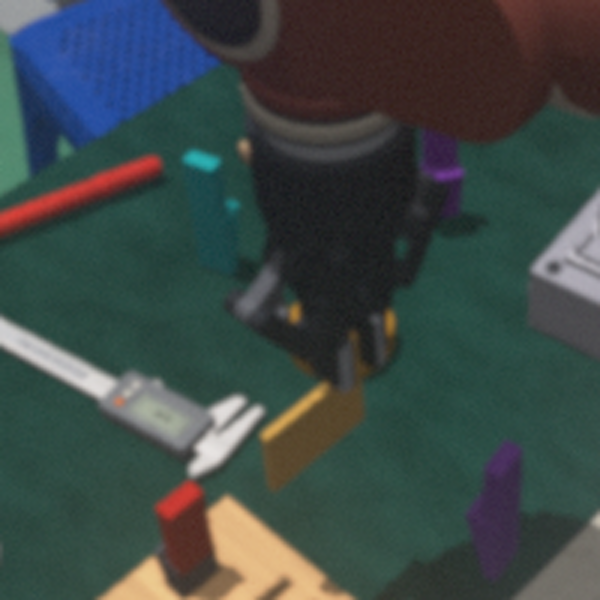

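Shim_right is held. Moving over the pocket with clearance in front of shim_left.

```bash
python3 -m pendant '[{"slide":[36,1,0],"spin":-0.03},{"slide":[72,2,0],"spin":-0.06},{"slide":[108,3,0],"spin":-0.1},{"slide":[144,4,0],"spin":-0.14},{"slide":[180,5,0],"spin":-0.15},{"slide":[216,6,0],"spin":-0.15},{"slide":[252,6,0],"spin":-0.15},{"slide":[288,6,0],"spin":-0.15},{"slide":[298,6,20],"spin":-0.15},{"slide":[298,6,40],"spin":-0.15}]';  python3 - <<'E'
from to import *
st();to(die(.003,-.025),.11,DA)
E
```

```text
clock: 19.13
position: [0.5657, -0.1968, 0.1325]
eef_rot: [0.758, -0.652, 0.002, -0.0]
contact_force: [0.1, -0.1, -1.7]
width: 0.014
t 19.13 p [ 565.7 -196.8  132.5] F [ 0.1 -0.1 -1.7] w 14.0
die [  5.8 -25.1]
slide [-0.1, 2.9, 22.4] spin -0.0
```

```bash
python3 -m pendant '[{"slide":[0,1,5],"spin":0},{"slide":[0,2,10],"spin":0},{"slide":[0,2.5,15],"spin":0},{"slide":[0,2.5,18],"spin":0},{"slide":[0,2.5,20],"spin":0},{"slide":[0,2.5,20],"spin":0},{"slide":[0,2.5,20],"spin":0},{"slide":[0,2.5,20],"spin":0},{"slide":[0,2.5,20],"spin":0},{"slide":[0,2.5,20],"spin":0}]';  python3 - <<'E'
from to import *
st();to(die(.003,-.025),.066,DA)
f=grab('scene');crop(f,300,170,430,310,5,'s13.png')
E
```

```text
clock: 19.97
position: [0.5623, -0.1943, 0.1112]
eef_rot: [0.759, -0.651, 0.0, -0.0]
contact_force: [0.7, 0.0, 0.0]
width: 0.0144
t 19.97 p [ 562.3 -194.3  111.2] F [0.7 0.  0. ] w 14.4
die [  2.9 -22.1]
slide [2.9, -0.1, 45.2] spin 0.003
```

View pics/s13.png

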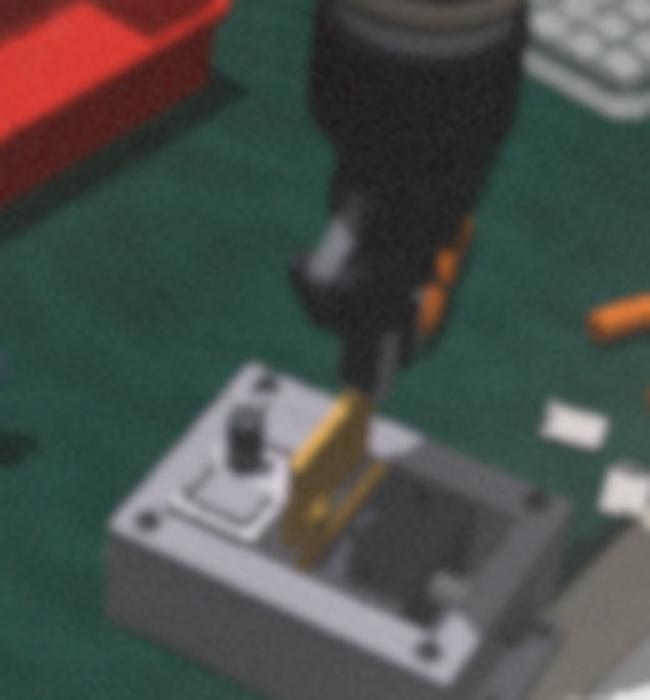

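```bash
python3 -m pendant '[{"slide":[2,0,2],"spin":0.003},{"slide":[2.9,0,6],"spin":0.003},{"slide":[2.9,0,12],"spin":0.003},{"slide":[2.9,0,18],"spin":0.003},{"slide":[2.9,0,24],"spin":0.003},{"slide":[2.9,0,30],"spin":0.003},{"slide":[2.9,0,36],"spin":0.003},{"slide":[2.9,0,41],"spin":0.003},{"slide":[2.9,0,45],"spin":0.003},{"slide":[2.9,0,45],"spin":0.003}]';  python3 - <<'E'
from to import *
st()
E
```

```text
clock: 20.85
position: [0.5619, -0.1968, 0.0645]
eef_rot: [0.758, -0.652, -0.001, 0.0]
contact_force: [-0.3, 0.2, -1.3]
width: 0.0146
t 20.85 p [ 561.9 -196.8   64.5] F [-0.3  0.2 -1.3] w 14.6
die [  2.1 -24.4]
```

Now in the pocket with no contact yet. Sliding -x until it touches shim_left.

```bash
python3 -m pendant '[{"slide":[0,0.5,0],"spin":0},{"slide":[0,1,0],"spin":0},{"slide":[0,1.5,0],"spin":0},{"slide":[0,2,0],"spin":0},{"slide":[0,2.5,0],"spin":0},{"slide":[0,3,0],"spin":0},{"slide":[0,3.5,0],"spin":0},{"slide":[0,4,0],"spin":0},{"slide":[0,4.5,0],"spin":0},{"slide":[0,4.5,0],"spin":0}]';  python3 - <<'E'
from to import *
st()
E
```

```text
clock: 21.68
position: [0.5595, -0.1978, 0.0663]
eef_rot: [0.758, -0.652, 0.002, -0.001]
contact_force: [6.4, 0.8, -2.7]
width: 0.014
t 21.68 p [ 559.5 -197.8   66.3] F [ 6.4  0.8 -2.7] w 14.0
die [ -0.4 -25.1]
```

Contact at x = -0.4, exactly 5 mm in front of shim_left's position. Backing off 1 mm and lowering to the floor.

```bash
python3 -m pendant '[{"slide":[0,-1,0],"spin":0},{"slide":[0,-1,1],"spin":0},{"slide":[0,-1,2],"spin":0},{"slide":[0,-1,3],"spin":0},{"slide":[0,-1,4],"spin":0},{"slide":[0,-1,5],"spin":0},{"slide":[0,-1,6],"spin":0},{"slide":[0,-1,7],"spin":0},{"slide":[0,-1,7.5],"spin":0},{"slide":[0,-1,7.5],"spin":0}]';  python3 - <<'E'
from to import *
st()
E
```

```text
clock: 22.52
position: [0.5599, -0.1979, 0.0592]
eef_rot: [0.758, -0.652, 0.001, -0.0]
contact_force: [5.8, 0.5, 3.6]
width: 0.0141
t 22.52 p [ 559.9 -197.9   59.2] F [5.8 0.5 3.6] w 14.1
die [ -0.1 -25.3]
```

```bash
python3 -m pendant '[{"slide":[0,1,0.5],"spin":0},{"slide":[0,2,1],"spin":0},{"slide":[0,3,1],"spin":0},{"slide":[0,3,1],"spin":0},{"slide":[0,3,1],"spin":0},{"slide":[0,3,1],"spin":0},{"slide":[0,3,1],"spin":0},{"slide":[0,3,1],"spin":0},{"slide":[0,3,1],"spin":0},{"slide":[0,3,1],"spin":0}]';  python3 - <<'E'
from to import *
st()
E
```

```text
clock: 23.35
position: [0.5594, -0.198, 0.0592]
eef_rot: [0.758, -0.652, 0.003, -0.003]
contact_force: [11.2, 2.8, 3.4]
width: 0.014
t 23.35 p [ 559.4 -198.    59.2] F [11.2  2.8  3.4] w 14.0
die [ -0.6 -25.3]
```

```bash
python3 -m pendant '[{"slide":[0,0,0],"spin":0},{"slide":[0,0,0],"spin":0},{"slide":[0,0,0],"spin":0},{"slide":[0,0,0],"spin":0},{"slide":[0,0,-10],"spin":0},{"slide":[0,0,-30],"spin":0},{"slide":[0,0,-60],"spin":0},{"slide":[-20,0,-80],"spin":0.05},{"slide":[-60,0,-110],"spin":0.1},{"slide":[-100,0,-125],"spin":0.148}]' -0.25;  python3 - <<'E'
from to import *
st();to(hol(.026,.0007),.15,HA)
f=grab('scene');crop(f,300,200,430,330,5,'s14.png')
E
```

```text
clock: 24.18
position: [0.5429, -0.1081, 0.1821]
eef_rot: [-0.706, 0.708, -0.002, 0.0]
contact_force: [1.9, 0.5, 1.0]
width: 0.0318
t 24.18 p [ 542.9 -108.1  182.1] F [1.9 0.5 1. ] w 31.8
die [-3.5 66. ]
slide [-298.5, -67.4, 31.9] spin -0.005
```

View pics/s14.png

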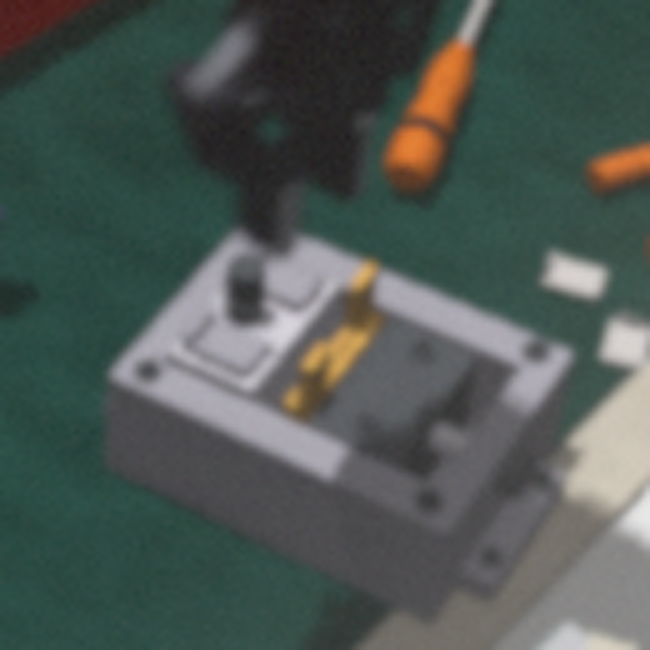

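Both shims stand upright against the block, with tabs at (362,290) and (308,385), and the insert is still home. Now the red wedge.

```bash
python3 -m pendant '[{"slide":[-37,-9,0],"spin":-0.005},{"slide":[-74,-18,0],"spin":-0.005},{"slide":[-111,-27,0],"spin":-0.005},{"slide":[-148,-36,0],"spin":-0.005},{"slide":[-185,-45,0],"spin":-0.005},{"slide":[-222,-54,0],"spin":-0.005},{"slide":[-259,-60,10],"spin":-0.005},{"slide":[-290,-66,20],"spin":-0.005},{"slide":[-298,-67,32],"spin":-0.005},{"slide":[-298,-67,32],"spin":-0.005}]' 0 60;  python3 - <<'E'
from to import *
st();to(hol(.026,.0007),.087,HA)
f=grab('scene');crop(f,125,265,305,445,4,'s15.png')
E
```

```text
clock: 25.07
position: [0.607, 0.1922, 0.1437]
eef_rot: [0.711, -0.704, -0.001, 0.002]
contact_force: [-0.4, -0.4, -1.3]
width: 0.0425
t 25.07 p [607.  192.2 143.7] F [-0.4 -0.4 -1.3] w 42.5
die [104.6 353.4]
slide [2.1, -4.8, 56.7] spin 0.008
```

View pics/s15.png

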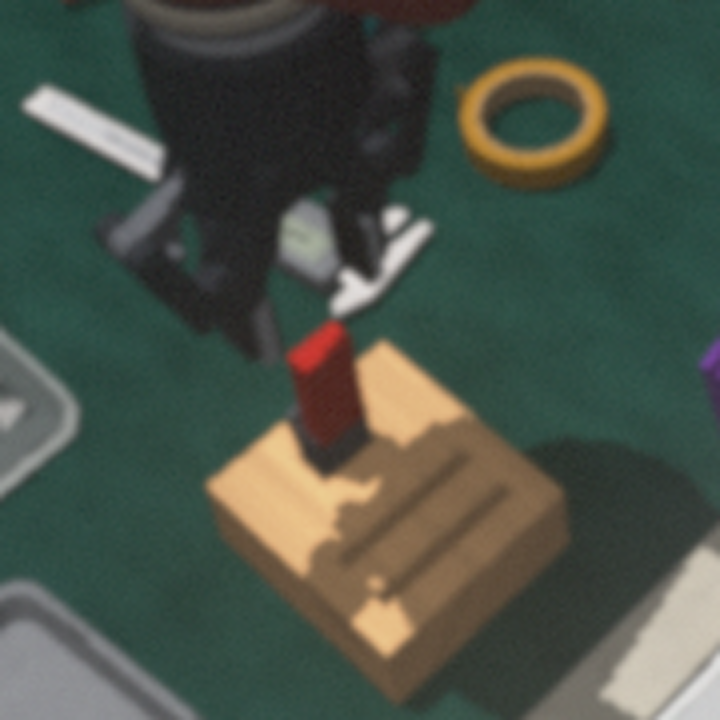

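The red wedge (crop (320,370)) lies below and between the fingers. Lowering and gripping.

```bash
python3 -m pendant '[{"slide":[2,-4.8,0],"spin":0.008},{"slide":[2,-4.8,8],"spin":0.008},{"slide":[2,-4.8,18],"spin":0.008},{"slide":[2,-4.8,28],"spin":0.008},{"slide":[2,-4.8,38],"spin":0.008},{"slide":[2,-4.8,48],"spin":0.008},{"slide":[2,-4.8,56],"spin":0.008},{"slide":[2,-4.8,57],"spin":0.008},{"slide":[2,-4.8,57],"spin":0.008},{"slide":[2,-4.8,57],"spin":0.008}]';  python3 - <<'E'
from to import *
st();to(hol(.026,.0007),.087,HA)
E
```

```text
clock: 25.95
position: [0.6139, 0.1888, 0.0899]
eef_rot: [-0.707, 0.707, -0.0, 0.0]
contact_force: [0.6, 0.4, -0.6]
width: 0.0427
t 25.95 p [613.9 188.8  89.9] F [ 0.6  0.4 -0.6] w 42.7
die [111.  349.1]
slide [-1.2, 2.5, 2.9] spin -0.003
```

```bash
python3 -m pendant '[{"slide":[-1.2,2.5,2],"spin":-0.003},{"slide":[-1.2,2.5,2],"spin":-0.003},{"slide":[-1.2,2.5,2],"spin":-0.003},{"slide":[-1.2,2.5,2],"spin":-0.003},{"slide":[-1.2,2.5,2],"spin":-0.003},{"slide":[-1.2,2.5,2],"spin":-0.003},{"slide":[-1.2,2.5,2],"spin":-0.003},{"slide":[-1.2,2.5,2],"spin":-0.003},{"slide":[-1.2,2.5,2],"spin":-0.003},{"slide":[-1.2,2.5,2],"spin":-0.003}]' -1 100;  python3 - <<'E'
from to import *
st();f=grab('scene');crop(f,125,265,305,445,4,'s16.png')
E
```

```text
clock: 26.78
position: [0.6118, 0.1901, 0.0885]
eef_rot: [0.708, -0.706, 0.0, -0.001]
contact_force: [0.2, 0.4, 5.1]
width: 0.0219
t 26.78 p [611.8 190.1  88.5] F [0.2 0.4 5.1] w 21.9
die [109.1 350.7]
```

View pics/s16.png

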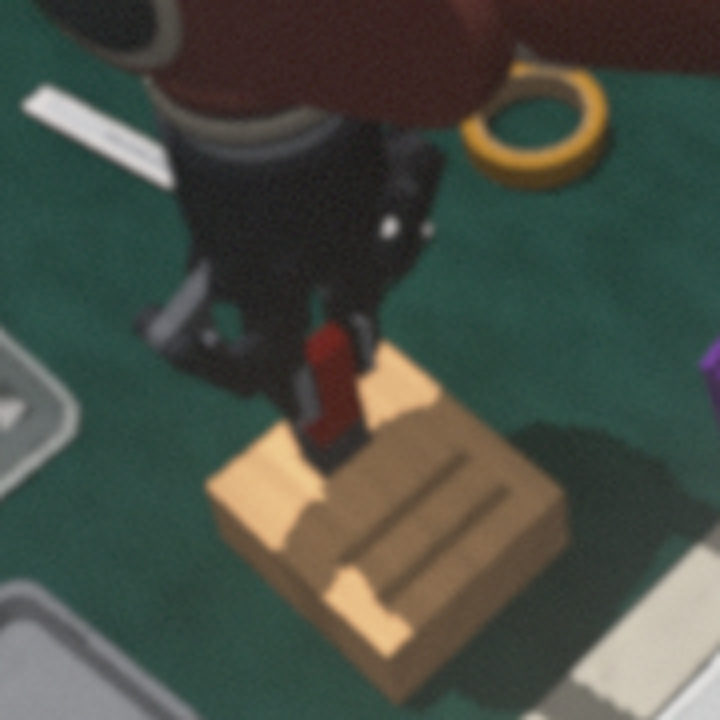

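Wedge gripped (21.9 mm wide, TCP 76.5 mm above the tip). Lifting and carrying it over the pocket.

```bash
python3 -m pendant '[{"slide":[0,0,-4],"spin":0},{"slide":[0,0,-14],"spin":0},{"slide":[0,0,-28],"spin":0},{"slide":[0,0,-50],"spin":0},{"slide":[0,0,-80],"spin":0},{"slide":[10,0,-105],"spin":0},{"slide":[40,0,-115],"spin":0},{"slide":[75,0,-115],"spin":0},{"slide":[110,0,-115],"spin":0},{"slide":[145,0,-115],"spin":0}]';  python3 - <<'E'
from to import *
st();to(die(.0105,0),.2,DA)
E
```

```text
clock: 27.67
position: [0.611, 0.0437, 0.2042]
eef_rot: [0.708, -0.706, 0.0, 0.0]
contact_force: [1.3, 0.2, -1.3]
width: 0.0219
t 27.67 p [611.   43.7 204.2] F [ 1.3  0.2 -1.3] w 21.9
die [ 86.4 206. ]
slide [214.9, 45.0, 4.2] spin -0.147
```

```bash
python3 -m pendant '[{"slide":[35,8,0],"spin":-0.03},{"slide":[70,16,0],"spin":-0.07},{"slide":[105,24,0],"spin":-0.11},{"slide":[140,32,0],"spin":-0.147},{"slide":[175,40,0],"spin":-0.147},{"slide":[205,44,0],"spin":-0.147},{"slide":[215,45,15],"spin":-0.147},{"slide":[215,45,35],"spin":-0.147},{"slide":[215,45,40],"spin":-0.147},{"slide":[215,45,40],"spin":-0.147}]';  python3 - <<'E'
from to import *
st();to(die(.0105,0),.140,DA)
f=grab('scene');crop(f,300,170,430,310,5,'s17.png')
E
```

```text
clock: 28.5
position: [0.5651, -0.1696, 0.1608]
eef_rot: [0.758, -0.653, -0.003, 0.001]
contact_force: [-1.0, -0.3, -1.2]
width: 0.0223
t 28.5 p [ 565.1 -169.6  160.8] F [-1.  -0.3 -1.2] w 22.3
die [9.3 1.9]
slide [2.0, -1.3, 20.8] spin -0.001
```

View pics/s17.png

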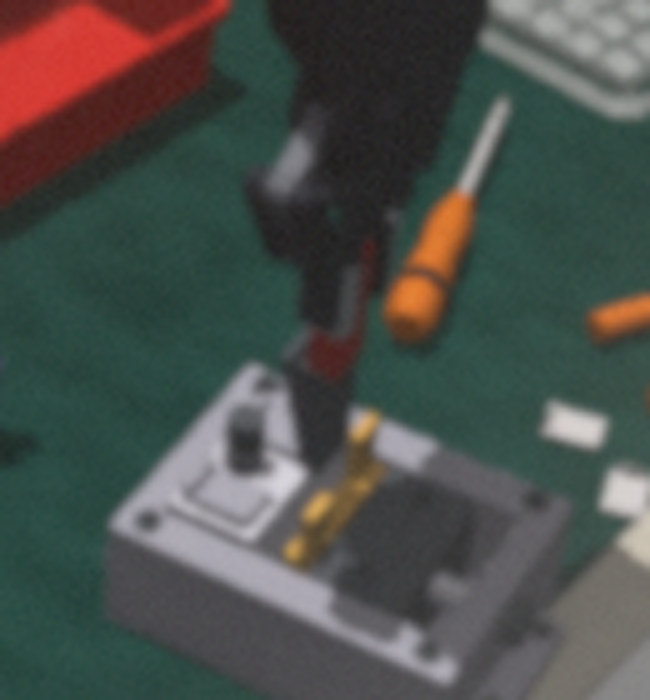

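The wedge hangs upright over the mouth, tip at crop (320,465), between the tabs. Lowering to 35 mm tip height.

```bash
python3 -m pendant '[{"slide":[2,-1.2,3],"spin":0},{"slide":[2,-1.2,9],"spin":0},{"slide":[2,-1.2,15],"spin":0},{"slide":[2,-1.2,21],"spin":0},{"slide":[2,-1.2,25],"spin":0},{"slide":[2,-1.2,30],"spin":0},{"slide":[2,-1.2,35],"spin":0},{"slide":[2,-1.2,40],"spin":0},{"slide":[2,-1.2,43],"spin":0},{"slide":[2,-1.2,43],"spin":0}]';  python3 - <<'E'
from to import *
st();to(die(.0105,0),.110,DA)
f=grab('scene');crop(f,300,170,430,310,5,'s18.png')
E
```

```text
clock: 29.38
position: [0.5678, -0.1718, 0.1185]
eef_rot: [0.758, -0.653, -0.001, 0.0]
contact_force: [0.9, -0.5, -1.6]
width: 0.0218
t 29.38 p [ 567.8 -171.8  118.5] F [ 0.9 -0.5 -1.6] w 21.8
die [11.6 -0.6]
slide [-0.6, 1.1, 8.5] spin -0.001
```

View pics/s18.png

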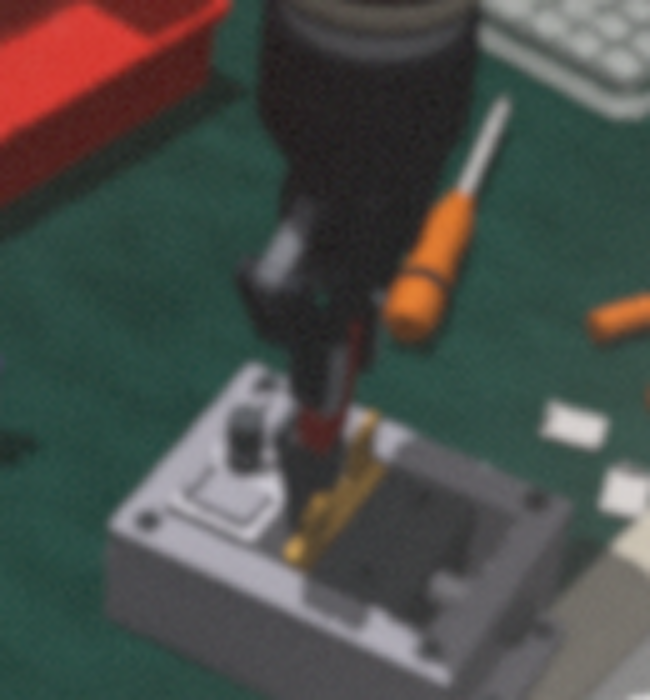

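```bash
python3 -m pendant '[{"slide":[-0.6,1,2],"spin":0},{"slide":[-0.6,1.5,4],"spin":0},{"slide":[-0.6,2,6],"spin":0},{"slide":[-0.6,2.5,8],"spin":0},{"slide":[-0.6,3,10],"spin":0},{"slide":[-0.6,3.5,12],"spin":0},{"slide":[-0.6,3.5,12],"spin":0},{"slide":[-0.6,3.5,12],"spin":0},{"slide":[-0.6,3.5,12],"spin":0},{"slide":[-0.6,3.5,12],"spin":0}]';  python3 - <<'E'
from to import *
st()
E
```

```text
clock: 30.27
position: [0.5654, -0.1721, 0.1083]
eef_rot: [0.758, -0.653, 0.001, -0.0]
contact_force: [2.2, 1.3, 1.8]
width: 0.0217
t 30.27 p [ 565.4 -172.1  108.3] F [2.2 1.3 1.8] w 21.7
die [ 9.2 -0.6]
```

```bash
python3 -m pendant '[{"slide":[0,0,1],"spin":0},{"slide":[0,0,2],"spin":0},{"slide":[0,0,3],"spin":0},{"slide":[0,0,4],"spin":0},{"slide":[0,0,5],"spin":0},{"slide":[0,0,6],"spin":0},{"slide":[0,0,6],"spin":0},{"slide":[0,0,6],"spin":0},{"slide":[0,0,6],"spin":0},{"slide":[0,0,6],"spin":0}]';  python3 - <<'E'
from to import *
st()
E
```

```text
clock: 31.1
position: [0.566, -0.1725, 0.1069]
eef_rot: [0.758, -0.652, 0.001, -0.0]
contact_force: [-7.0, 2.9, 22.7]
width: 0.0223
t 31.1 p [ 566.  -172.5  106.9] F [-7.   2.9 22.7] w 22.3
die [ 9.8 -1. ]
```

```bash
python3 -m pendant '[{"slide":[0,0.5,-5],"spin":0},{"slide":[0,1,-7],"spin":0},{"slide":[0,1.5,-7],"spin":0},{"slide":[0,2,-7],"spin":0},{"slide":[0,2.5,-7],"spin":0},{"slide":[0,3,-7],"spin":0},{"slide":[0,3,-7],"spin":0},{"slide":[0,3,-7],"spin":0},{"slide":[0,3,-7],"spin":0},{"slide":[0,3,-7],"spin":0}]';  python3 - <<'E'
from to import *
st()
f=grab('scene');crop(f,300,170,430,310,5,'s19.png')
E
```

```text
clock: 31.93
position: [0.5641, -0.1721, 0.109]
eef_rot: [0.758, -0.653, 0.002, -0.002]
contact_force: [7.2, 1.2, -2.8]
width: 0.0218
t 31.93 p [ 564.1 -172.1  109. ] F [ 7.2  1.2 -2.8] w 21.8
die [ 7.9 -0.3]
```

View pics/s19.png

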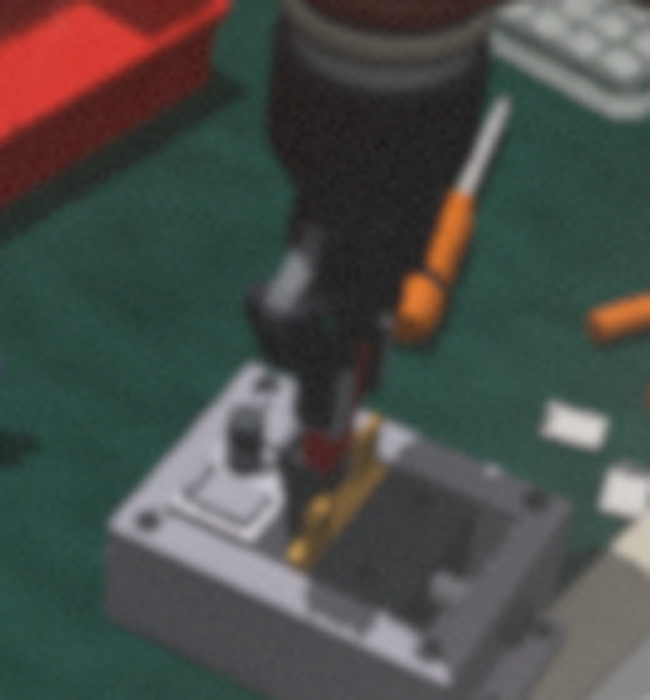

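```bash
python3 -m pendant '[{"slide":[0,-0.8,1],"spin":0},{"slide":[0,-0.8,2],"spin":0},{"slide":[0,-0.8,3],"spin":0},{"slide":[0,-0.8,4],"spin":0},{"slide":[0,-0.8,5],"spin":0},{"slide":[0,-0.8,6],"spin":0},{"slide":[0,-0.8,7],"spin":0},{"slide":[0,-0.8,8],"spin":0},{"slide":[0,-0.8,8],"spin":0},{"slide":[0,-0.8,8],"spin":0}]';  python3 - <<'E'
from to import *
st()
E
```

```text
clock: 32.82
position: [0.5655, -0.1725, 0.1065]
eef_rot: [0.758, -0.653, 0.002, -0.002]
contact_force: [-1.6, 4.3, 22.4]
width: 0.0222
t 32.82 p [ 565.5 -172.5  106.5] F [-1.6  4.3 22.4] w 22.2
die [ 9.3 -1. ]
```

```bash
python3 - <<'E'
from to import *
f=grab('scene');f['color']=np.clip(f['color'].astype(float)*1.8,0,255).astype(np.uint8);crop(f,335,220,395,295,8,'s20.png')
E
```

```text
(no output)
```

View pics/s20.png

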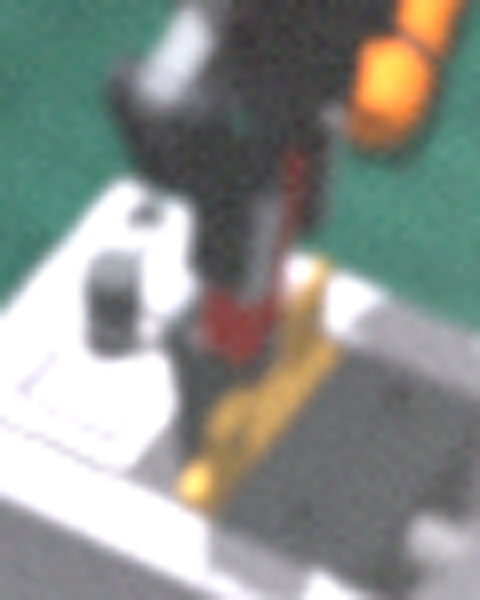

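```bash
python3 - <<'E'
from to import *
f=load('scene')
def q(x,y,z):
    p=proj(f,np.r_[die(x/1e3,y/1e3),z/1e3]); return ((p-[335,220]+.5)*8-.5).round(0)
for tz in(20,25,30,35): print(tz,'shankcorner -x+y',q(3.3,11.5,tz+52),'+x+y',q(15.3,11.5,tz+52),'+x',q(22.3-.5+0,12,tz+52))
print('shim2 plate top front +y', q(2,33,55), 'back of shim1',q(-8,33,55), 'shim2 front -y',q(2,-33,55),'shim1 back -y',q(-8,-33,55))
print('insert top edge +y',q(22,36,58),'block edge',q(-6,36,54),q(-6,-36,54),'stud',q(46,0,84))
print('tabR top front',q(2,-17,79),q(2,-33,79))
E
```

```text
20 shankcorner -x+y [240. 392.] +x+y [197. 372.] +x [173. 363.]
25 shankcorner -x+y [241. 377.] +x+y [198. 358.] +x [174. 349.]
30 shankcorner -x+y [243. 363.] +x+y [200. 343.] +x [176. 334.]
35 shankcorner -x+y [245. 348.] +x+y [201. 329.] +x [177. 320.]
shim2 plate top front +y [197. 495.] back of shim1 [233. 511.] shim2 front -y [322. 337.] shim1 back -y [357. 352.]
insert top edge +y [120. 461.] block edge [219. 518.] [355. 345.] stud [115. 263.]
tabR top front [302. 306.] [332. 269.]
```

The image puts the tip about 20 mm above the floor, agreeing with the TCP, so it is tight with roughly a 13 mm gap. Pressing a little harder to see whether it advances.

```bash
python3 -m pendant '[{"slide":[0,0.2,0.5],"spin":0},{"slide":[0,0.2,1],"spin":0},{"slide":[0,0.2,1.5],"spin":0},{"slide":[0,0.2,2],"spin":0},{"slide":[0,0.2,2.5],"spin":0},{"slide":[0,0.2,3],"spin":0},{"slide":[0,0.2,3.5],"spin":0},{"slide":[0,0.2,4],"spin":0},{"slide":[0,0.2,4],"spin":0},{"slide":[0,0.2,4],"spin":0}]';  python3 - <<'E'
from to import *
st()
E
```

```text
clock: 33.7
position: [0.5659, -0.1728, 0.1061]
eef_rot: [0.758, -0.652, 0.003, -0.002]
contact_force: [-8.8, 7.2, 36.9]
width: 0.0217
t 33.7 p [ 565.9 -172.8  106.1] F [-8.8  7.2 36.9] w 21.7
die [ 9.6 -1.3]
```

```bash
python3 -m pendant '[{"slide":[0.5,0.5,0],"spin":0},{"slide":[1,1,0],"spin":0},{"slide":[1,1.5,0],"spin":0},{"slide":[1,2,0],"spin":0},{"slide":[1,2,0],"spin":0},{"slide":[1,2,0],"spin":0},{"slide":[1,2,0],"spin":0},{"slide":[1,2,0],"spin":0},{"slide":[1,2,0],"spin":0},{"slide":[1,2,0],"spin":0}]';  python3 - <<'E'
from to import *
st()
f=grab('scene');g=f.copy();g['color']=np.clip(f['color'].astype(float)*1.8,0,255).astype(np.uint8);crop(g,335,220,395,295,8,'s21.png');crop(f,300,170,430,310,5,'s22.png')
f=grab('top','t21.png')
print(robot.state()['joint_vel'].round(4));st()
E
```

```text
clock: 34.53
position: [0.5656, -0.173, 0.106]
eef_rot: [0.758, -0.652, 0.004, -0.004]
contact_force: [-2.7, 9.8, 34.1]
width: 0.0222
t 34.53 p [ 565.6 -173.   106. ] F [-2.7  9.8 34.1] w 22.2
die [ 9.3 -1.5]
[ 0.0001 -0.0001 -0.0011  0.0001 -0.0008 -0.001 ]
t 34.63 p [ 565.6 -173.   106. ] F [-3.1 10.  33.1] w 22.0
die [ 9.3 -1.5]
```

View pics/s21.png

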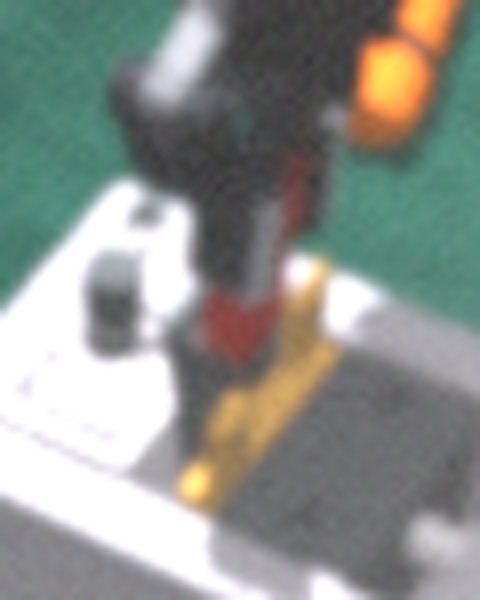

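View pics/t21.png

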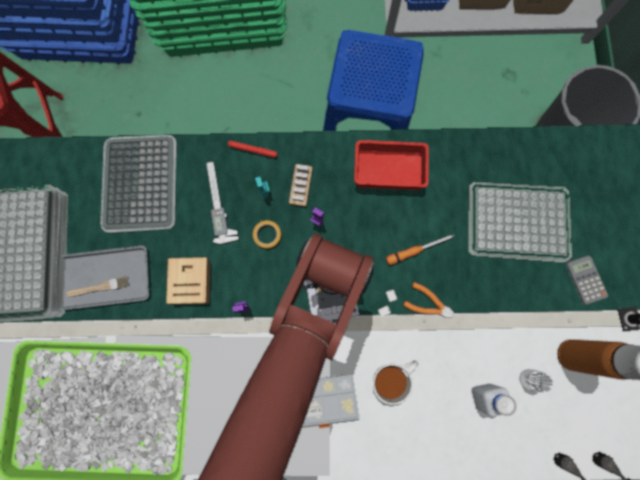

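```bash
python3 -c "
from h import *
print(robot.hand_in())"
```

```text
the job is handed in; nothing more can be done
None
```

I handed the job in at about 35 s of the 72 s allowed, still gripping the wedge in place. No verdict was reported.

- **Insert:** I pushed the stud to the hard stop, where the force rose from 14 to 25 N with no further travel. In the last picture the stud is within a pixel of where it should be at home.
- **Shims:** I stood both on the pocket floor, shim_left against the block and shim_right against it, and pressed each one flat before letting go. Their contact positions were 5 mm apart, one shim's thickness.
- **Wedge:** I pressed the red-shanked wedge down between the tabs. It went tight with its tip about 20 mm above the pocket floor, by both the tool height and the image. Going from 22 to 37 N moved it only 0.4 mm, and at the end it was at rest under about 33 N with a 100 N grip setting.
- **Left alone:** The tape roll, the cutters and the look-alikes sit where they were in the last top view.

**Checks that disagreed:**
- **Gap estimates:** The images gave 14–16 mm. The wedge's height implies about 13 mm, and the tool positions during shim placing suggested 16 mm or more. All of these call for both shims.
- **Sideways load:** About 10 N remained across the wedge in y, with the tool 1.5 mm off the pocket's middle.
- **Contact force on the shims:** I inferred this from the force balance and did not measure it directly.

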